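Set the board tester's gain lever three clicks up by feel and start the test

ROBOT

A 6-joint arm with a two-finger parallel gripper is mounted at the origin on the work surface. World frame = base frame: x ahead of the robot, y to its left, z up, the work surface at z = 0. Lengths are in m, angles in rad, forces in N, time in s.
With the tool pointing down it reaches from about 0.4 to 0.825 m from the base axis. Payload 7 kg.
Tool frame: the origin (TCP) lies at the very end of the fingers, on their centre line; the grasp point (between the pads) lies 19 mm behind it; y points along the fingers, x is the direction in which the jaws open and shut, and the axes are right-handed (so a half turn about y gives the same grasp; the last joint's range is limited). The gripper opens to 88 mm and grips with 3 to 60 N. Pads are 19 mm wide; open, the fingers measure 130 mm over their backs; the gripper's body (78 mm by 193 mm) begins 47 mm behind the grasp point.
Start: joints at [-0.813, 0.359, 0.012, 0, -1.224, -0.288], TCP at [0.306, -0.602, 0.197] pointing down, gripper open.
Joint ranges: [-3.07, 3.07], [-1.43, 2.12], [-1.02, 1.25], [-3.03, 1.67], [-3.05, -0], [-3.03, 3.03]. Speed limits (rad/s): [2.39, 2.39, 3.01, 3.14, 3.14, 3.14].

INTERFACE

Orientations are given as [roll, pitch, yaw] about the fixed x, y, z axes, in that order (R = Rz(yaw) Ry(pitch) Rx(roll)).
In Python, from station import arm gives the robot as it stands.
- The arm moves only by the tool move_arm, never from a script. Its arguments are lists of equal length, an entry for each row: "jaw": the closure, from 0 (fully open) to 1 (shut); "offset": the shift along the tool's x, y, z in m, a list of three; "roll": the turn about the tool's y in rad. In form: {"jaw": [jaw, ...], "offset": [[dx, dy, dz], ...], "roll": [roll, ...]}. A call has 1 to 5 rows; each row shifts and turns the commanded pose from where the row before left it, along the tool's axes as they then stand; what a row does not reach is not made up. A row lasts 1/8 s, in which the tool goes at most 62.5 mm and 10.7 degrees, less where a joint would pass 70% of its speed; a pose out of reach is approached as far as the arm can. A call is refused whole if a number of a shift passes 0.0625 or a number of a turn 0.188, either way. A call with a gripper value outside its range is refused whole. The fingers move at their own pace and stop on an object; "grip_force" is the grip in N (left out, the last holds). Time passes only in rows, so rows that do not move let the fingers close. It gives the time, the measured TCP pose, the force and the opening at its end, in the units of the state.
- arm.get_state(): the state, without advancing time (a new reading comes with each control period).
- arm.grab_frame(name): name is "scene" or "top" or "wrist"; returns a dict with "pixels" (480x640x3 uint8, blue, green, red), "fovy" (degrees; the focal length in pixels is half the picture's height over the tangent of half this angle, whatever the lens; pixels are square), "cx", "cy" (the principal point, pixels), "position" and "attitude" of the camera in the world; the wrist camera has in their place "hand_eye" (4x4, takes a point from camera to tool coordinates, whose origin is the TCP and whose axes are the tool frame's). Camera axes: x right, y down, z forward; pixel columns grow to the right and rows downward; lengths in m; the calibration is good to about 2 mm. The wrist camera is an equidistant fisheye: a pixel r from the principal point sees the ray r / f radians off the axis. A picture is of the moment at which its call begins: read the wrist's pose just before it. There is no depth.
- arm.job_done(): hands the job in, once; it reports no verdict.
Trained networks look in a picture, given as the dict that the camera call returned (one of the last four; its "shot" number tells which), for a name from the list of things; names that differ only in an ending like _2 or _b are one class to them, and where a whole thing is asked for, a point or a joint stands for the part that bears it (a point fixed in the world has none). Each returns a list of dicts, best first, with "p" (0 to 1); they miss things now and then, are a little off and sometimes report something else, mostly with a low value. They report only what shows in the picture. A call takes as long as a camera call.
- arm.recognise(picture, thing): "position" ([x, y, z] in m, in world coordinates, good to about 4 mm: the middle of the surface that is visible of it).
- arm.landmark_of(picture, thing): "position" ([x, y, z] in m, in world coordinates, good to about 4 mm: a listed point, or the origin of a listed thing).
The state is a dict: "t": time; "q": joint angles; "qd": joint speeds; "joint_efforts": joint torques, N m; "eef_pos": TCP position; "ee_rot": TCP orientation; "force": force on the tool from outside, world axes, zero at the start; "moment": the same for the moment, N m; "width": finger opening in m.
Only numpy, scipy, OpenCV 4.12 (cv2) and the standard library are available. Lean on these libraries where they do the work, as an engineer would, in place of code of your own. Each camera call takes 0.05 s, during which the arm holds its last target.

TASK

On the low grey board tester, push the red gain lever fully back to its home stop (the end with the red dot), then push it the other way through three clicks and leave it resting in the third notch, never letting it run past that one. Then, with the lever in the third notch, press the green button all the way down and let go. All of this is pushing, nothing is to be gripped or lifted: do not force the lever, and leave the circuit board, the small tin and everything else on the bench where they are.

Things in the scene. Friction and masses are not known exactly. Their poses are not given: they have to be found in the camera images.
- console: The board tester: low grey box, 200 (x) x 360 (y) x 50 mm, dark grey deck, blue end cheeks, fixed. Origin: centre of its underside; x points away from the robot when square on, z up. Deck at z = 50 mm. Lever slot along y at x = -40 mm; green button at x = 50, y = -105; flat screen (3 mm high) at x = 58, y = -12; circuit board's bay (frame 6 mm high) centred at x = 25, y = 118 mm.
- home_dot (a point): Red dot on the deck in line with the slot, 24 mm beyond the lever's centre when home: it marks the home end. White scale bars beside the slot, one at each notch, grow longer away from home.
- gain_lever (a joint): Lever travel in m along the console's +y: 0 at the home stop. Notches every 0.014 up to the far stop at 0.084; the third click is at 0.042. Leaving a notch takes 6 to 8 N, less towards the ridge half way (7 mm), beyond which the lever snaps by itself into the next notch and stays (backwards likewise). It starts anywhere from 0.011 to 0.031, so about the first or second notch.
- lever_top (a point): Centre of the top face of the lever, which moves with it: an upright red paddle with a thin white stripe on its narrow sides, 30 mm across the slot (console x), 12 mm thick along the slot (console y), rising from the deck to this point 41 mm above it.
- start_button (a joint): Travel of the green start button in m: 0 released, 0.006 fully down; springs back. Takes 1.5 N to start and 5 N fully down.
- start_button_top (a point): Centre of the top of the green button (radius 14 mm, 22 mm above the deck, in a black round housing of radius 22 mm and 12 mm height); pressed straight down.
- board: Bystander: green circuit board, 94 x 76 x 4 mm (parts to 15 mm), lying loose in the tester's bay. Origin: centre of its underside, z up.
- tin: Bystander: small open steel tin, diameter 36 mm, 24 mm high, standing on the tester's deck near console x = -69, y = 132 mm. Origin: centre of its underside, z up.
- cup: Bystander: white cup, diameter 74 mm at the rim, 85 mm high, standing on the bench. Origin: centre of its underside, z up.
- bowl: Bystander: steel bowl, diameter 84 mm, 42 mm high, on the bench. Origin: centre of its underside, z up.
- iron_stand: Bystander: black iron stand with yellow sponge and steel spiral, 75 x 115 mm, 118 mm high, on the bench. Origin: centre of its underside, z up.
- spool: Bystander: grey solder spool, diameter 60 mm, 45 mm high, standing on the bench. Origin: centre of its underside, z up.
- cutters: Bystander: side cutters with black handles, 130 mm long, 60 mm wide, 12 mm high, lying on the bench. Origin: at the pivot, on the bench.
- pliers: Bystander: pliers with red handles, 130 mm long, 60 mm wide, 12 mm high, lying on the bench. Origin: at the pivot, on the bench.

How it is judged:
By the outcome, as a careful person would: the job done as asked, in the order asked, and still so for the second after the job is handed in, with the robot touching nothing.
It also fails if it takes over 61 s, if anything falls off the work surface, if the arm or the gripper's body presses on something with over 40 N, if the wrist force passes 120 N, or if a joint passes its speed limit or range.

## Working session

There is one attempt and no reset: what is moved stays moved. The work goes in short steps, Python scripts to look and compute and a tool call to move; the robot and the scene stay as the last step left them, time stands still between calls to the robot, and variables do not carry over. Pictures are saved under pics/ and viewed, and the job is handed in when it is done.

Besides the shell and the picture viewer there is one more tool, called after ">>>" as name([rows], argument=value, ...), one row to a line, values as JSON. move_arm: Moves the arm, as the interface text tells. Its arguments: {"type":"object","properties":{"jaw":{"type":"array","items":{"type":"number"}},"offset":{"type":"array","items":{"type":"array","items":{"type":"number"}}},"roll":{"type":"array","items":{"type":"number"}},"grip_force":{"type":"number"}},"required":["jaw","offset","roll"]}

```bash
mkdir -p pics; ls; cat > h.py <<'E'
from station import arm
import numpy as np, cv2
from scipy.spatial.transform import Rotation as R
def st():
    s=arm.get_state(); print('t',round(s['t'],3),'pos',np.round(s['eef_pos'],4),'rot',np.round(s['ee_rot'],4),'F',np.round(s['force'],2),'w',round(s['width'],4),'q',np.round(s['q'],3)); return s
E
python3 - <<'E'
from h import *
s=st()
for n in ['scene','top']:
    f=arm.grab_frame(n); cv2.imwrite(f'pics/{n}0.png',f['pixels'])
    print(n,f['fovy'],f['cx'],f['cy'],f['position'],f['attitude'])
    for t in ['home_dot','lever_top','start_button_top','console','tin','board','cup','bowl','iron_stand','spool']:
        r=arm.landmark_of(f,t); print(t,[(np.round(k['position'],4),round(k['p'],2)) for k in r[:2]])
st()
E
```

```text
pics
t 0.0 pos [ 0.3053 -0.6014  0.1958] rot [-1.5706e+00 -1.7000e-03  2.0405e+00] F [-0.13  0.26 -0.32] w 0.0879 q [-0.813  0.359  0.011 -0.    -1.224 -0.288]
scene 50.934515530864026 323.8025654736244 238.77761913724675 [ 0.84731358 -0.6884286   0.95827912] [-2.42162146 -0.00900283  0.51465911]
home_dot [(array([ 0.5462, -0.0821,  0.0485]), 0.61)]
lever_top [(array([ 0.5381, -0.0304,  0.0872]), 0.62), (array([ 0.5476, -0.0845,  0.0495]), 0.3)]
start_button_top [(array([ 0.6368, -0.0679,  0.076 ]), 0.68)]
console [(array([ 5.659e-01,  2.170e-02, -1.000e-04]), 0.8)]
tin [(array([0.4721, 0.1497, 0.0459]), 0.66)]
board [(array([0.5659, 0.1407, 0.0491]), 0.86)]
cup [(array([ 0.5869,  0.4282, -0.0009]), 0.78)]
bowl [(array([ 0.4187,  0.4368, -0.0012]), 0.92)]
iron_stand [(array([ 0.6019, -0.4299,  0.0024]), 0.65), (array([ 0.5488, -0.081 ,  0.0489]), 0.38)]
spool [(array([ 0.3942, -0.4287, -0.0014]), 0.59)]
top 54.07648431288421 315.2095029394803 242.6798317902451 [ 0.39484612 -0.01251846  1.11467613] [-3.08290071  0.00881871 -1.59545973]
home_dot [(array([ 0.5428, -0.0801,  0.0487]), 0.82)]
lever_top [(array([ 0.5374, -0.0341,  0.0906]), 0.54)]
start_button_top [(array([ 0.6378, -0.0654,  0.0741]), 0.45)]
console [(array([ 0.5654,  0.0285, -0.001 ]), 0.72)]
tin [(array([0.4727, 0.155 , 0.048 ]), 0.64)]
board [(array([0.5706, 0.1463, 0.0475]), 0.92)]
cup [(array([5.895e-01, 4.276e-01, 2.000e-04]), 0.82)]
bowl [(array([ 0.4179,  0.4383, -0.0021]), 0.84), (array([0.571 , 0.1465, 0.0493]), 0.73)]
iron_stand [(array([ 0.2884,  0.3107, -0.0045]), 0.55), (array([ 0.5378, -0.0335,  0.0905]), 0.54)]
spool [(array([ 0.3945, -0.4274,  0.002 ]), 0.8)]
t 1.1 pos [ 0.3056 -0.6019  0.1967] rot [-1.5708  0.      2.0406] F [ 0.38 -0.26 -0.67] w 0.0879 q [-0.813  0.359  0.012  0.    -1.224 -0.288]
```

View pics/scene0.png

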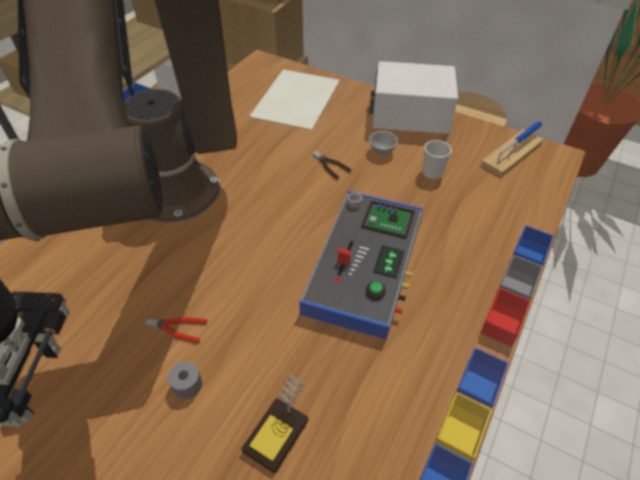

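View pics/top0.png

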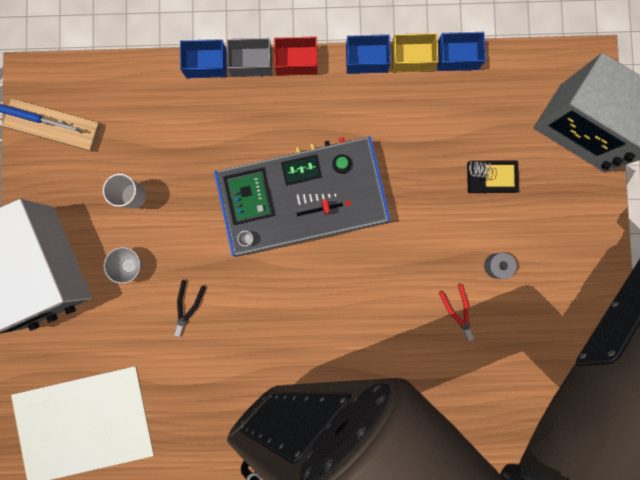

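The scene picture shows the tester unobstructed: red lever at about (344,257), button at (376,290), with the red dot below the lever at (337,280). In the top picture the lever is at (326,206), the dot at (348,203) and the button at (342,163). I'll refine the pose from enlarged crops.

```bash
python3 - <<'E'
import cv2
a=cv2.imread('pics/top0.png')[130:262,205:395]; cv2.imwrite('pics/top0c.png',cv2.resize(a,None,fx=4.2,fy=4.2,interpolation=cv2.INTER_CUBIC))
a=cv2.imread('pics/scene0.png')[185:340,295:430]; cv2.imwrite('pics/scene0c.png',cv2.resize(a,None,fx=3.8,fy=3.8,interpolation=cv2.INTER_CUBIC))
E
```

```text
(no output)
```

View pics/top0c.png

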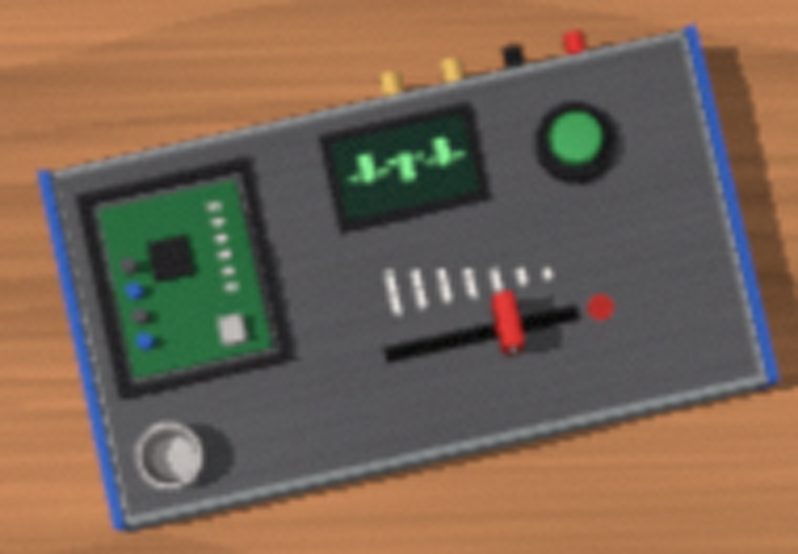

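View pics/scene0c.png

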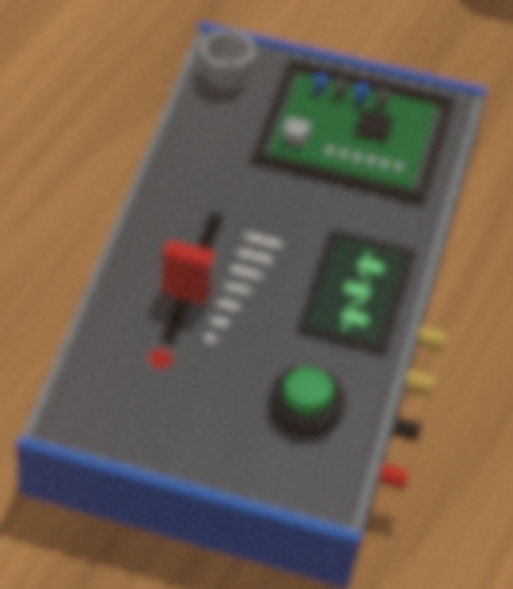

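```bash
cat > cal.py <<'E'
from h import *
from scipy.optimize import least_squares
CAM={'scene':(50.934515530864026,323.8025654736244,238.77761913724675,[0.84731358,-0.6884286,0.95827912],[-2.42162146,-0.00900283,0.51465911]),
'top':(54.07648431288421,315.2095029394803,242.6798317902451,[0.39484612,-0.01251846,1.11467613],[-3.08290071,0.00881871,-1.59545973])}
def proj(n,P):
    fv,cx,cy,p,a=CAM[n]; f=240/np.tan(np.radians(fv)/2)
    c=(np.atleast_2d(P)-p)@R.from_euler('xyz',a).as_matrix()
    return np.c_[cx+f*c[:,0]/c[:,2],cy+f*c[:,1]/c[:,2]]
def onplane(n,uv,z):
    fv,cx,cy,p,a=CAM[n]; f=240/np.tan(np.radians(fv)/2)
    d=R.from_euler('xyz',a).as_matrix()@np.array([(uv[0]-cx)/f,(uv[1]-cy)/f,1]); return np.array(p)+d*(z-p[2])/d[2]
def full(n,c):
    k,o={'top':(4.2,(205,130)),'scene':(3.8,(295,185))}[n]
    return np.array([(c[0]+.5)/k-.5+o[0],(c[1]+.5)/k-.5+o[1]])
E
cat > fit.py <<'E'
from cal import *
C={'fl':(.1,.18,.05),'fr':(.1,-.18,.05),'nr':(-.1,-.18,.05),'nl':(-.1,.18,.05),'b':(.05,-.105,.072)}
M={'top':{'fl':(42,172),'fr':(692,28),'nr':(776,382),'nl':(120,528),'b':(577,136)},
'scene':{'nl':(202,26),'fl':(485,92),'nr':(22,443),'fr':(357,530),'b':(308,388)}}
def W(p,c): return np.array([p[0],p[1],0])+R.from_euler('z',p[2]).apply(c)
def fit(ns):
    def res(p): return np.concatenate([(proj(n,W(p,C[k]))[0]-full(n,M[n][k])) for n in ns for k in C])
    r=least_squares(res,[.566,.025,.2]); print(ns,r.x,np.round(res(r.x),1)); return r.x
for ns in (['top'],['scene'],['top','scene']): p=fit(ns)
Ri=R.from_euler('z',-p[2])
def L(w): return np.round(Ri.apply(w-np.array([p[0],p[1],0]))*1000,1)
for n,d,lv in (('top',(600,307),(507,297)),('scene',(160,358),(189,251))):
    print(n,'dot',L(onplane(n,full(n,d),.05)),'lever top',L(onplane(n,full(n,lv),.091)))
for s in [(600,307)]: pass
E
python3 fit.py
```

```text
['top'] [0.56637985 0.02366829 0.19562874] [ 0.9 -0.2 -0.7 -0.1 -0.9  0.2  0.5  0.1  0.1  0.1]
['scene'] [0.56684061 0.02479883 0.19454014] [ 0.3  0.4  0.9  1.6 -1.  -1.1 -0.8  0.1  0.5 -1.2]
['top', 'scene'] [0.56663691 0.0241339  0.19524994] [ 0.7 -0.4 -0.9 -0.2 -1.1  0.1  0.3 -0.  -0.1 -0.   0.1  0.5  0.8  1.8
 -1.2 -0.9 -1.1  0.2  0.3 -1. ]
top dot [-39.6 -98.7  50. ] lever top [-29.1 -48.9  91. ]
scene dot [-40.3 -98.7  50. ] lever top [-39.5 -47.8  91. ]
```

>>> move_arm([
  [0, 0, 0],
  [0, 0, 0],
  [0, 0, 0],
  [0, 0, 0],
  [0, 0, 0],
], jaw=[1, 1, 1, 1, 1], roll=[-0.185, -0.185, -0.185, -0.185, -0.185], grip_force=20)

```text
t: 1.72
eef_pos: [0.3055, -0.6019, 0.1968]
ee_rot: [-1.571, 0.0, 2.972]
force: [-0.1, 0.2, -0.5]
width: 0.0434
```

>>> move_arm([
  [0, 0, 0],
  [0, 0, 0],
  [0, 0, 0],
  [0, 0, 0],
], jaw=[1, 1, 1, 1], roll=[-0.185, -0.186, 0, 0])

```text
t: 2.22
eef_pos: [0.3056, -0.6019, 0.1968]
ee_rot: [-1.571, -0.0, -2.951]
force: [-0.6, 0.2, 0.5]
width: 0.0037
```

```bash
cat > go.py <<'E'
from h import *
import sys
P=np.array([.5666,.0241,0]); Y=.195
def to(cx,cy,z): return P*[1,1,0]+R.from_euler('z',Y).apply([cx/1000,cy/1000,0])+[0,0,z]
def where(s):
    c=R.from_euler('z',-Y).apply(np.array(s['eef_pos'])-P)*1000; print('console mm',np.round(c,2),'Fcons',np.round(R.from_euler('z',-Y).apply(s['force']),2)); return c
if __name__=='__main__':
    s=st(); where(s)
    if len(sys.argv)>3:
        w=to(*map(float,sys.argv[1:4])); d=R.from_euler('xyz',s['ee_rot']).as_matrix().T@(w-s['eef_pos']); print('target',w,'tool delta',np.round(d,4))
E
python3 go.py -40 -15 0.17
```

```text
t 2.225 pos [ 0.3056 -0.6019  0.1968] rot [-1.5708 -0.     -2.9507] F [-0.57  0.18  0.53] w 0.0037 q [-0.813  0.359  0.012  0.    -1.224  1.004]
console mm [-377.38 -563.53  196.79] Fcons [-0.52  0.29  0.53]
target [0.53026459 0.00163362 0.17      ] tool delta [-0.3351  0.0268 -0.5499]
```

>>> move_arm([
  [-0.0223, 0, -0.0367],
  [-0.0223, 0, -0.0367],
  [-0.0223, 0, -0.0367],
  [-0.0223, 0, -0.0367],
  [-0.0223, 0, -0.0367],
], jaw=[1, 1, 1, 1, 1], roll=[-0.004, 0, 0, 0, 0])

```text
t: 2.85
eef_pos: [0.3791, -0.3988, 0.197]
ee_rot: [-1.57, 0.0, -2.946]
force: [0.9, 0.3, 0.6]
width: 0.0004
```

>>> move_arm([
  [-0.0223, 0, -0.0367],
  [-0.0223, 0, -0.0367],
  [-0.0223, 0, -0.0367],
  [-0.0223, 0, -0.0367],
  [-0.0223, 0, -0.0367],
], jaw=[1, 1, 1, 1, 1], roll=[0, 0, 0, 0, 0])

```text
t: 3.48
eef_pos: [0.4522, -0.1967, 0.1971]
ee_rot: [-1.571, 0.001, -2.946]
force: [0.6, -0.4, 0.1]
width: 0.0004
```

>>> move_arm([
  [-0.0223, 0, -0.0367],
  [-0.0223, 0, -0.0367],
  [-0.0223, 0, -0.0367],
  [-0.0223, 0, -0.0367],
  [-0.0223, 0, -0.0367],
], jaw=[1, 1, 1, 1, 1], roll=[0, 0, 0, 0, 0])

```text
t: 4.1
eef_pos: [0.5252, 0.0053, 0.1971]
ee_rot: [-1.571, 0.001, -2.946]
force: [-0.2, -0.5, -0.2]
width: 0.0004
```

```bash
python3 go.py -40 -15 0.065; python3 - <<'E'
from h import *
for n in ['scene','wrist']:
    f=arm.grab_frame(n); p=f['pixels']
    if n=='scene': p=cv2.resize(p[150:350,250:470],None,fx=3,fy=3,interpolation=cv2.INTER_CUBIC)
    cv2.imwrite(f'pics/{n}1.png',p)
E
```

```text
t 4.1 pos [0.5252 0.0053 0.1971] rot [-1.5708e+00  6.0000e-04 -2.9458e+00] F [-0.24 -0.49 -0.19] w 0.0004 q [ 0.384  0.111 -0.316  0.    -1.144 -0.188]
console mm [-44.3  -10.43 197.07] Fcons [-0.33 -0.44 -0.19]
target [0.53026459 0.00163362 0.065     ] tool delta [-0.0042  0.1321  0.0046]
```

View pics/scene1.png

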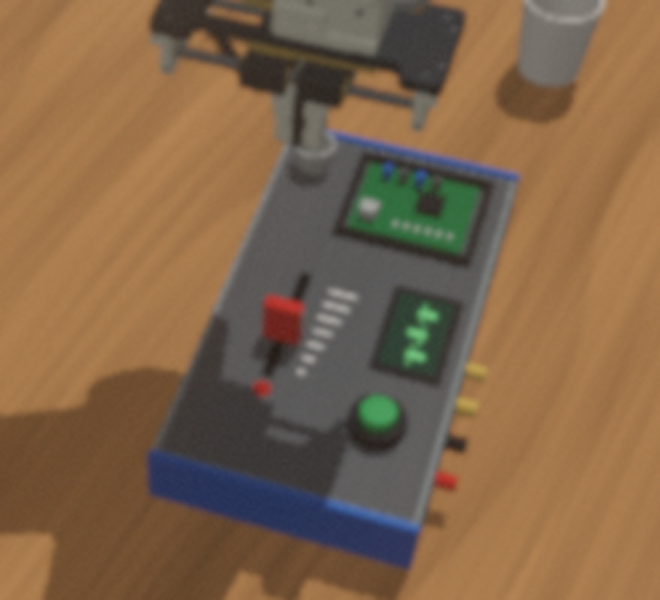

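View pics/wrist1.png

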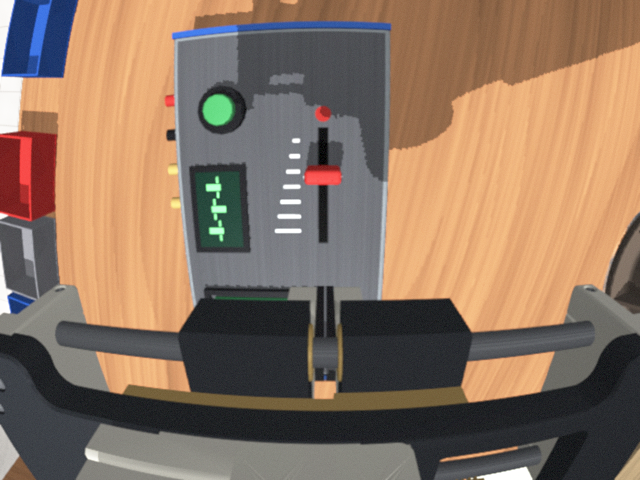

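Wrist view: the lever is at (322,176), level with the third bar from the dot (second notch). The scene crop shows the fist behind it, over clear deck. Descending on the +y side.

>>> move_arm([
  [-0.004, 0.04, 0.002],
  [0, 0.04, 0],
  [0, 0.035, 0],
  [0, 0.016, 0],
  [0, 0, 0],
], jaw=[1, 1, 1, 1, 1], roll=[0, 0, 0, 0, 0])

```text
t: 4.82
eef_pos: [0.5281, 0.0021, 0.0647]
ee_rot: [-1.57, -0.003, -2.945]
force: [-0.3, 0.9, 0.2]
width: 0.0007
```

```bash
python3 go.py -40 -20 0.065; python3 - <<'E'
from h import *
for n in ['wrist','scene']:
    f=arm.grab_frame(n); p=f['pixels']
    if n=='scene': p=cv2.resize(p[150:350,250:470],None,fx=3,fy=3,interpolation=cv2.INTER_CUBIC)
    cv2.imwrite(f'pics/{n}2.png',p)
E
```

```text
t 4.825 pos [0.5281 0.0021 0.0647] rot [-1.5704e+00 -2.6000e-03 -2.9451e+00] F [-0.33  0.92  0.24] w 0.0007 q [ 0.375  0.248 -0.482 -0.    -0.843 -0.179]
console mm [-42.02 -14.18  64.73] Fcons [-0.15  0.97  0.24]
target [ 0.53123342 -0.00327161  0.065     ] tool delta [-0.002  -0.0003  0.0058]
```

View pics/wrist2.png

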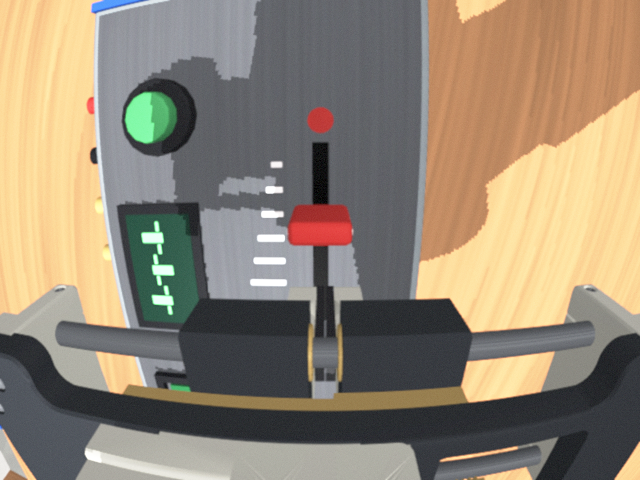

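View pics/scene2.png

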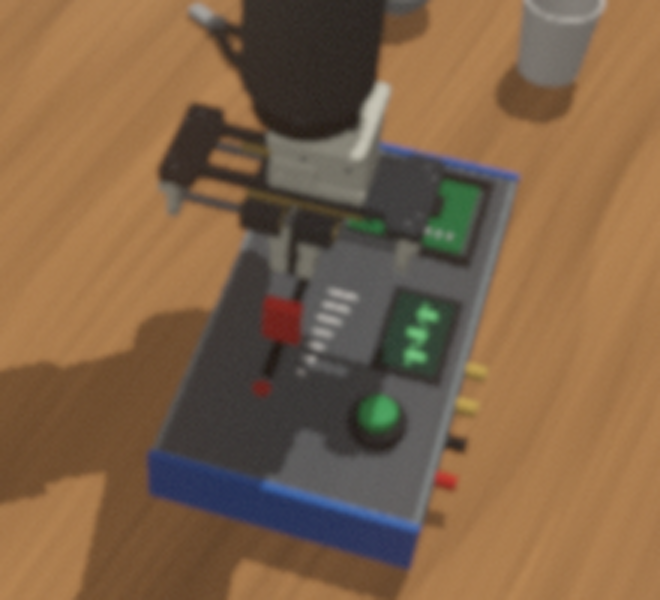

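Clear and lined up: the fist is behind the lever (wrist lever at (320,225)). Tool +z is toward home, so I'll push in small steps.

>>> move_arm([
  [-0.001, 0, 0.006],
  [0, 0, 0.005],
  [0, 0, 0.003],
  [0, 0, 0.003],
  [0, 0, 0.003],
], jaw=[1, 1, 1, 1, 1], roll=[0, 0, 0, 0, 0])

```text
t: 5.55
eef_pos: [0.5341, -0.0169, 0.0658]
ee_rot: [-1.571, -0.0, -2.943]
force: [0.3, 0.1, 0.2]
width: 0.0005
```

```bash
python3 go.py
```

```text
t 5.55 pos [ 0.5341 -0.0169  0.0658] rot [-1.5708 -0.     -2.9427] F [0.32 0.11 0.24] w 0.0005 q [ 0.335  0.255 -0.47  -0.    -0.846 -0.137]
console mm [-39.88 -33.95  65.78] Fcons [0.33 0.04 0.24]
```

>>> move_arm([
  [0, 0, 0.002],
  [0, 0, 0.002],
  [0, 0, 0.002],
  [0, 0, 0.002],
  [0, 0, 0.002],
], jaw=[1, 1, 1, 1, 1], roll=[0, 0, 0, 0, 0])

```text
t: 6.18
eef_pos: [0.536, -0.0266, 0.0658]
ee_rot: [-1.571, 0.0, -2.943]
force: [0.5, -0.2, 1.2]
width: 0.0003
```

```bash
python3 go.py
```

```text
t 6.175 pos [ 0.536  -0.0266  0.0658] rot [-1.5708  0.     -2.9425] F [ 0.47 -0.15  1.17] w 0.0003 q [ 0.316  0.258 -0.465 -0.    -0.848 -0.117]
console mm [-39.81 -43.84  65.77] Fcons [ 0.43 -0.24  1.17]
```

```bash
python3 - <<'E'
from h import *
f=arm.grab_frame('wrist'); cv2.imwrite('pics/wrist3.png',f['pixels'])
E
```

```text
(no output)
```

View pics/wrist3.png

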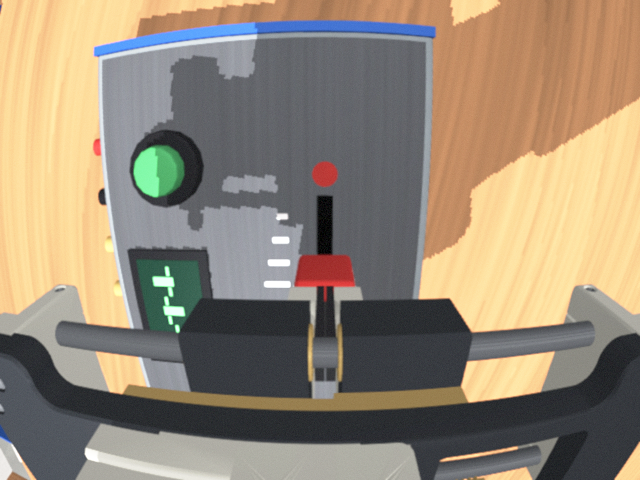

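The lever at (325,270) is now about to touch the fist. Carrying on.

>>> move_arm([
  [0, 0, 0.002],
  [0, 0, 0.002],
  [0, 0, 0],
], jaw=[1, 1, 1], roll=[0, 0, 0])

```text
t: 6.6
eef_pos: [0.5368, -0.0306, 0.0657]
ee_rot: [-1.571, -0.0, -2.943]
force: [0.6, -0.4, 0.1]
width: -0.0001
```

```bash
python3 go.py
```

```text
t 6.6 pos [ 0.5368 -0.0306  0.0657] rot [-1.5708 -0.     -2.9428] F [ 0.63 -0.37  0.14] w -0.0001 q [ 0.308  0.26  -0.463 -0.    -0.848 -0.109]
console mm [-39.83 -47.89  65.75] Fcons [ 0.54 -0.49  0.14]
```

>>> move_arm([
  [0, 0, 0.002],
  [0, 0, 0.002],
  [0, 0, 0],
], jaw=[1, 1, 1], roll=[0, 0, 0])

```text
t: 6.98
eef_pos: [0.5376, -0.0345, 0.0658]
ee_rot: [-1.571, 0.0, -2.943]
force: [0.3, 0.6, -0.1]
width: 0.0005
```

```bash
python3 go.py
```

```text
t 6.975 pos [ 0.5376 -0.0345  0.0658] rot [-1.5708  0.     -2.9428] F [ 0.25  0.58 -0.06] w 0.0005 q [ 0.3    0.261 -0.461  0.    -0.849 -0.101]
console mm [-39.8  -51.89  65.77] Fcons [ 0.36  0.52 -0.06]
```

>>> move_arm([
  [0, 0, 0.002],
  [0, 0, 0.002],
  [0, 0, 0],
], jaw=[1, 1, 1], roll=[0, 0, 0])

```text
t: 7.35
eef_pos: [0.5384, -0.0385, 0.0658]
ee_rot: [-1.571, -0.0, -2.943]
force: [-0.7, -0.2, -0.3]
width: 0.0001
```

```bash
python3 go.py; python3 - <<'E'
from h import *
f=arm.grab_frame('wrist'); cv2.imwrite('pics/wrist4.png',f['pixels'][150:340,180:440])
E
```

```text
t 7.35 pos [ 0.5384 -0.0385  0.0658] rot [-1.5708 -0.     -2.9428] F [-0.71 -0.16 -0.27] w 0.0001 q [ 0.292  0.263 -0.458  0.    -0.85  -0.093]
console mm [-39.78 -55.9   65.76] Fcons [-0.72 -0.02 -0.27]
```

View pics/wrist4.png

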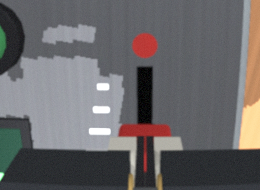

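```bash
python3 - <<'E'
from h import *
f=arm.grab_frame('scene'); cv2.imwrite('pics/scene4.png',cv2.resize(f['pixels'][200:310,300:410],None,fx=5,fy=5,interpolation=cv2.INTER_CUBIC))
E
```

```text
(no output)
```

View pics/scene4.png

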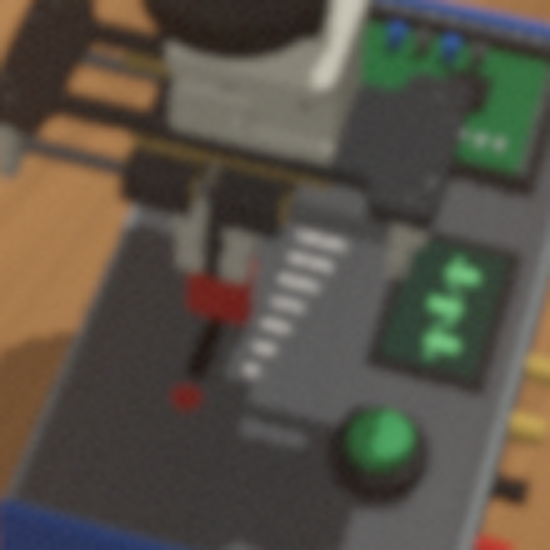

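```bash
python3 - <<'E'
from cal import *
f=arm.grab_frame('wrist'); print(np.round(f['hand_eye'],3)); 
f=arm.grab_frame('scene')
P=np.array([.5666,.0241,0])
def W(c): return P+R.from_euler('z',.195).apply(np.array(c)/1000)
for t in (0,7,14,21,28):
    y=-74.7+t; pts=[W((-40,y,91)),W((-40,y-6,91)),W((-40,y-6,50))]
    print(t,np.round((proj('scene',pts)-[300,200]+.5)*5))
y=-55.9
print('tip front',np.round((proj('scene',[W((-40,y-9.5,66)),W((-40,y-9.5,91)),W((-40,y+9.5,91))])-[300,200]+.5)*5))
r=arm.landmark_of(f,'lever_top');print([(k['p'],(R.from_euler('z',-.195).apply(np.array(k['position'])-P)*1000).round(1)) for k in r])
r=arm.recognise(f,'gain_lever');print([(k['p'],(R.from_euler('z',-.195).apply(np.array(k['position'])-P)*1000).round(1)) for k in r])
E
```

```text
[[ 1.     0.001  0.     0.   ]
 [-0.    -0.309  0.951 -0.189]
 [ 0.001 -0.951 -0.309  0.083]
 [ 0.     0.     0.     1.   ]]
0 [[205. 300.]
 [201. 310.]
 [199. 367.]]
7 [[210. 288.]
 [206. 298.]
 [203. 355.]]
14 [[215. 277.]
 [211. 287.]
 [208. 343.]]
21 [[219. 265.]
 [215. 275.]
 [212. 332.]]
28 [[224. 254.]
 [220. 264.]
 [216. 321.]]
tip front [[210. 320.]
 [212. 284.]
 [224. 253.]]
[(0.6, array([-41.3, -47.6,  87. ]))]
[(0.57, array([-40.2, -55.8,  69.7])), (0.33, array([-341. , -310.4,   12.4]))]
```

```bash
cat > ov.py <<'E'
from cal import *
import sys
P=np.array([.5666,.0241,0])
def W(c): return P+R.from_euler('z',.195).apply(np.array(c)/1000)
def wproj(f,s,X):
    T=np.array(f['hand_eye']); Rt=R.from_euler('xyz',s['ee_rot']).as_matrix()
    tool=(np.atleast_2d(X)-s['eef_pos'])@Rt; c=(tool-T[:3,3])@T[:3,:3]
    th=np.arctan2(np.hypot(c[:,0],c[:,1]),c[:,2]); fl=240/np.tan(np.radians(f['fovy'])/2); ph=np.arctan2(c[:,1],c[:,0])
    return np.c_[f['cx']+fl*th*np.cos(ph),f['cy']+fl*th*np.sin(ph)]
def box(y): return [W((-40+a,y+b,c)) for a in(-15,15) for b in(-6,6) for c in (50,91)]
if __name__=='__main__':
    tag=sys.argv[1]
    s=arm.get_state(); f=arm.grab_frame('wrist'); im=f['pixels'].copy()
    fs=arm.grab_frame('scene'); im2=fs['pixels'].copy()
    im2=cv2.resize(im2[200:310,300:410],None,fx=5,fy=5,interpolation=cv2.INTER_CUBIC)
    for t,col in zip(map(float,sys.argv[2:]),[(255,255,0),(0,255,255),(255,0,255)]):
        for u in wproj(f,s,box(-74.7+t)): cv2.circle(im,tuple(int(v) for v in np.round(u)),2,col,-1)
        for u in (proj('scene',box(-74.7+t))-[300,200]+.5)*5: cv2.circle(im2,tuple(int(v) for v in u),3,col,-1)
    for X in ([W((-40,-98.7,50))],[s['eef_pos']]):
        cv2.drawMarker(im,tuple(int(v) for v in wproj(f,s,X)[0]),(255,255,255)); cv2.drawMarker(im2,tuple(int(v) for v in (proj('scene',X)[0]-[300,200]+.5)*5),(255,255,255))
    cv2.imwrite(f'pics/ow{tag}.png',im); cv2.imwrite(f'pics/os{tag}.png',im2)
E
python3 ov.py a 28 14
```

```text
(no output)
```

View pics/owa.png

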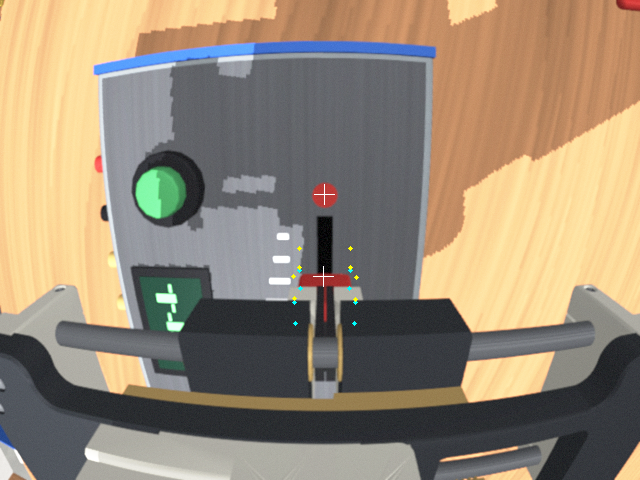

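View pics/osa.png

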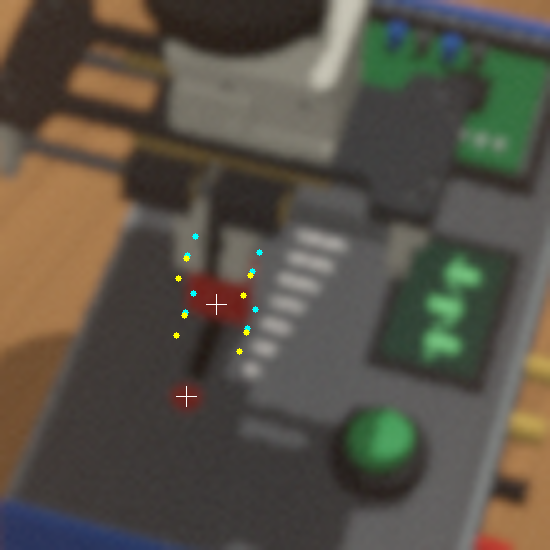

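```bash
python3 - <<'E'
from h import *
f=arm.grab_frame('scene'); a=f['pixels'][235:285,315:375]
a=cv2.resize(a,None,fx=9,fy=9,interpolation=cv2.INTER_NEAREST)
a=(255*(a/255.)**0.5).astype(np.uint8)
g=arm.grab_frame('top')['pixels'][150:250,260:380]
g=cv2.resize(g,None,fx=4,fy=4,interpolation=cv2.INTER_CUBIC); g=(255*(g/255.)**0.6).astype(np.uint8)
cv2.imwrite('pics/s5.png',a); cv2.imwrite('pics/t5.png',g)
E
```

```text
(no output)
```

View pics/s5.png

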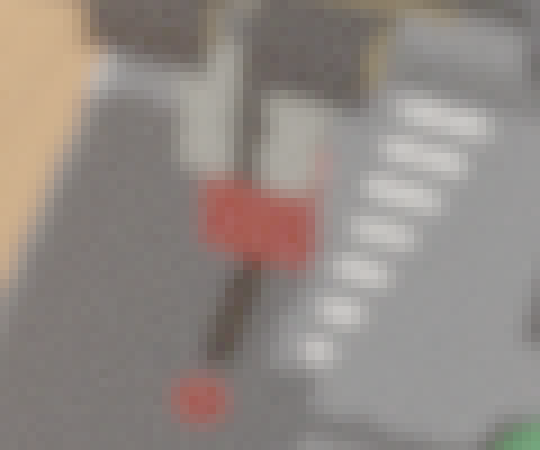

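View pics/t5.png

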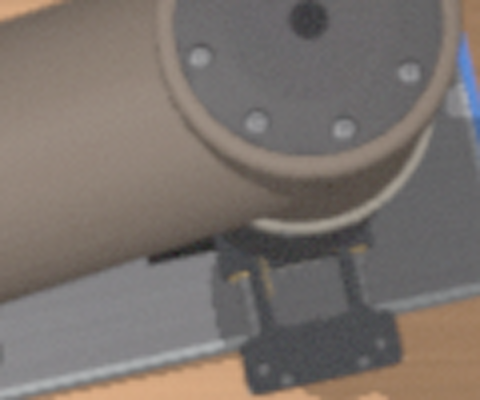

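```bash
python3 - <<'E'
from ov import *
s=arm.get_state(); f=arm.grab_frame('wrist'); fs=arm.grab_frame('scene')
Rt=R.from_euler('xyz',s['ee_rot']).as_matrix()
im=f['pixels'].copy(); im2=cv2.resize(fs['pixels'][200:310,300:410],None,fx=7,fy=7,interpolation=cv2.INTER_CUBIC)
for y,col in ((0,(255,255,255)),(-.019,(255,255,0)),(-.03,(0,255,255)),(-.066,(255,0,255))):
    for x in (-.021,0,.021):
        for z in (-.0095,.0095):
            X=[Rt@np.array([x,y,z])+s['eef_pos']]
            cv2.circle(im,tuple(int(v) for v in wproj(f,s,X)[0]),2,col,-1); cv2.circle(im2,tuple(int(v) for v in (proj('scene',X)[0]-[300,200]+.5)*7),3,col,-1)
im=cv2.resize(im[220:420,200:450],None,fx=3,fy=3,interpolation=cv2.INTER_CUBIC)
cv2.imwrite('pics/ow6.png',im); cv2.imwrite('pics/os6.png',im2[:600])
E
```

```text
(no output)
```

View pics/ow6.png

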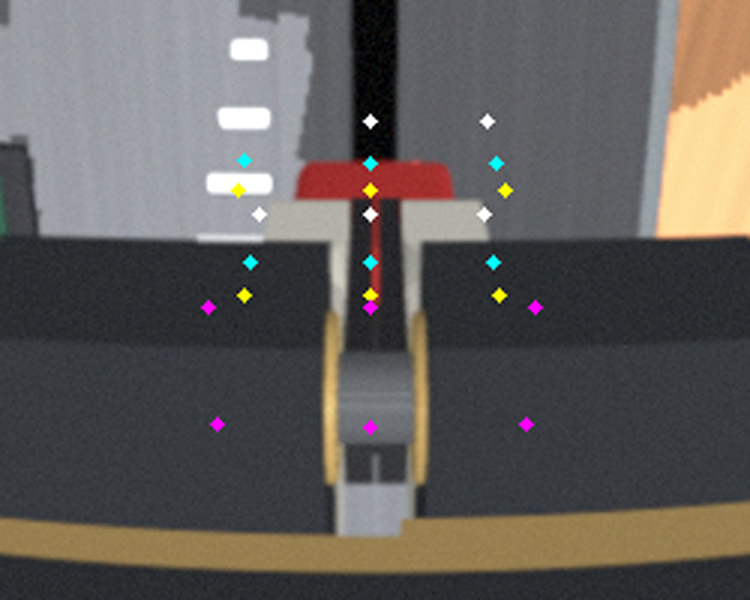

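View pics/os6.png

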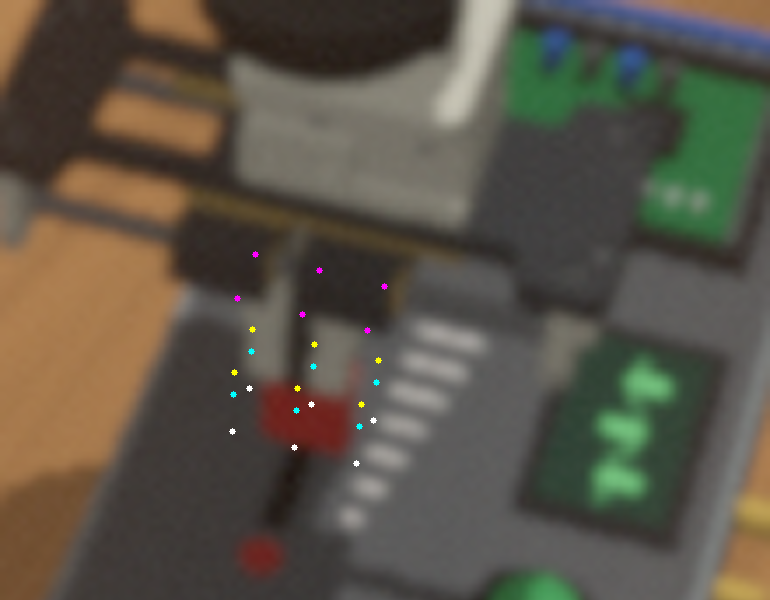

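```bash
python3 - <<'E'
from ov import *
def show(pic,pos,rot,tag):
    Rt=R.from_euler('xyz',rot).as_matrix(); im=cv2.imread(pic)
    for y,col in ((0,(255,255,255)),(-.025,(255,255,0)),(-.066,(255,0,255))):
        for x in (-.021,0,.021):
            for z in (-.0095,.0095):
                u=(proj('scene',[Rt@np.array([x,y,z])+pos])[0]-[250,150]+.5)*3
                cv2.circle(im,tuple(int(v) for v in u),2,col,-1)
    cv2.imwrite(f'pics/{tag}.png',im[:350])
show('pics/scene1.png',[.5252,.0053,.1971],[-1.5708,.0006,-2.9458],'c1')
show('pics/scene2.png',[.5281,.0021,.0647],[-1.5704,-.0026,-2.9451],'c2')
E
```

```text
(no output)
```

View pics/c1.png

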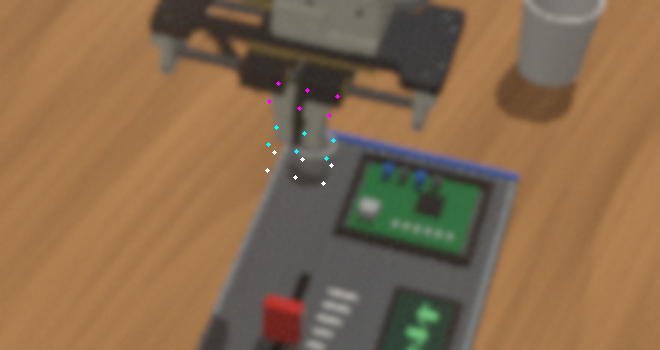

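View pics/c2.png

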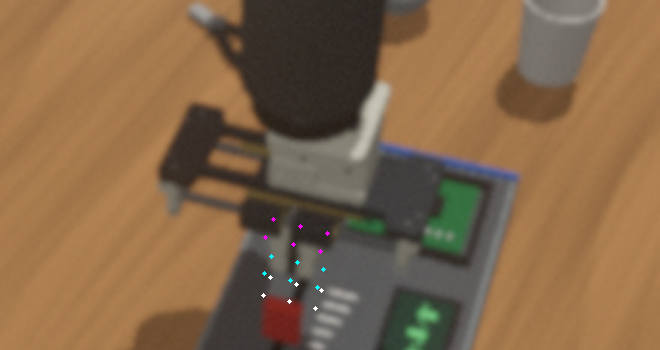

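```bash
python3 - <<'E'
from ov import *
s=arm.get_state(); f=arm.grab_frame('wrist')
T=np.array(f['hand_eye']); Rt=R.from_euler('xyz',s['ee_rot']).as_matrix(); fl=240/np.tan(np.radians(f['fovy'])/2)
def wray(u):
    d=np.array([u[0]-f['cx'],u[1]-f['cy']])/fl; th=np.hypot(*d); c=np.r_[np.sin(th)*d/th,np.cos(th)]
    return Rt@T[:3,3]+s['eef_pos'],Rt@T[:3,:3]@c
def sray(u):
    X=onplane('scene',u,0); p=np.array(CAM['scene'][3]); return p,(X-p)/np.linalg.norm(X-p)
for w,c in (((290,286.7),(351.1,256.1)),((362,287.7),(335,253.7))):
    a,d=wray(w); b,e=sray(c); t=np.linalg.lstsq(np.c_[d,-e],b-a,rcond=None)[0]
    X=a+d*t[0];Y=b+e*t[1]; print('gap mm',np.linalg.norm(X-Y)*1e3,'tool mm',np.round(Rt.T@((X+Y)/2-s['eef_pos'])*1e3,1),'z',X[2],Y[2])
E
```

```text
gap mm 3.7683624457098936 tool mm [-17.9 -25.3   4. ] z 0.0903733110777519 0.09173643425467515
gap mm 0.8820512697418218 tool mm [ 19.  -17.7   1.2] z 0.08340177014887709 0.08344456002698264
```

The pictures disagree with the stated TCP. In the wrist and scene views the finger ends triangulate to about 18–25 mm short of the reported TCP. The fist has passed over the lever, which still sits in notch 2 with no force felt. I'll go back to the +y side, then lower in steps while watching the force.

>>> move_arm([
  [0, -0.008, 0],
  [0, 0, -0.02],
  [0, 0, -0.02],
  [0, 0, -0.006],
  [0, 0, 0],
], jaw=[1, 1, 1, 1, 1], roll=[0, 0, 0, 0, 0])

```text
t: 8.62
eef_pos: [0.5295, 0.007, 0.0741]
ee_rot: [-1.571, 0.0, -2.942]
force: [-0.4, -0.0, -0.6]
width: 0.0004
```

```bash
python3 go.py
```

```text
t 8.625 pos [0.5295 0.007  0.0741] rot [-1.5708e+00  5.0000e-04 -2.9417e+00] F [-0.42 -0.01 -0.63] w 0.0004 q [ 0.384  0.237 -0.471  0.    -0.862 -0.184]
console mm [-39.73  -9.56  74.14] Fcons [-0.41  0.07 -0.63]
```

>>> move_arm([
  [0, 0.008, 0],
  [0, 0.005, 0],
  [0, 0.005, 0],
  [0, 0.003, 0],
  [0, 0, 0],
], jaw=[1, 1, 1, 1, 1], roll=[0, 0, 0, 0, 0])

```text
t: 9.25
eef_pos: [0.5291, 0.0067, 0.0524]
ee_rot: [-1.571, -0.001, -2.943]
force: [0.1, 0.4, -0.1]
width: 0.0009
```

```bash
python3 go.py; python3 - <<'E'
from h import *
f=arm.grab_frame('scene'); cv2.imwrite('pics/s7.png',cv2.resize(f['pixels'][200:310,300:410],None,fx=5,fy=5,interpolation=cv2.INTER_CUBIC))
f=arm.grab_frame('wrist'); cv2.imwrite('pics/w7.png',f['pixels'])
E
```

```text
t 9.25 pos [0.5291 0.0067 0.0524] rot [-1.5707e+00 -6.0000e-04 -2.9427e+00] F [ 0.14  0.41 -0.1 ] w 0.0009 q [ 0.383  0.264 -0.495 -0.    -0.812 -0.185]
console mm [-40.13  -9.85  52.43] Fcons [ 0.22  0.37 -0.1 ]
```

View pics/s7.png

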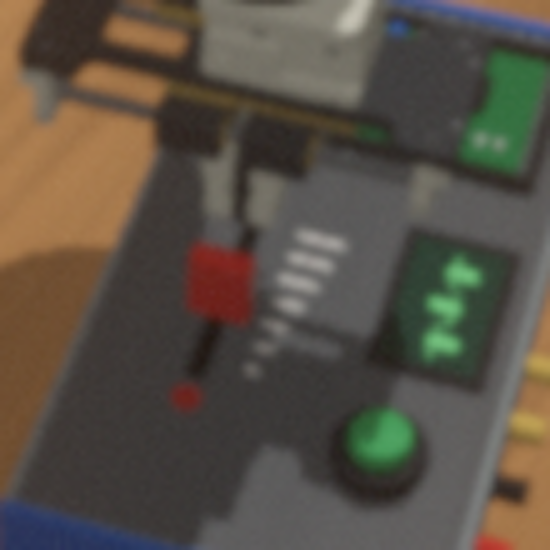

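View pics/w7.png

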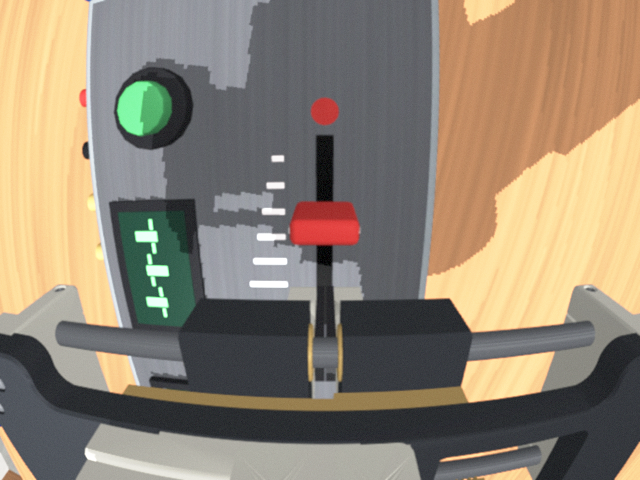

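Lever still in notch 2 (wrist (325,222)) and no contact. Lowering another 12 mm, then pushing.

>>> move_arm([
  [0, 0.005, 0],
  [0, 0.004, 0],
  [0, 0.003, 0],
  [0, 0, 0],
  [0, 0, 0],
], jaw=[1, 1, 1, 1, 1], roll=[0, 0, 0, 0, 0])

```text
t: 9.98
eef_pos: [0.5293, 0.0068, 0.0408]
ee_rot: [-1.571, 0.0, -2.943]
force: [-0.6, -0.3, -0.5]
width: 0.0008
```

```bash
python3 go.py
```

```text
t 9.975 pos [0.5293 0.0068 0.0408] rot [-1.5708  0.     -2.9425] F [-0.55 -0.34 -0.47] w 0.0008 q [ 0.384  0.28  -0.507  0.    -0.784 -0.185]
console mm [-39.9   -9.74  40.77] Fcons [-0.61 -0.23 -0.47]
```

>>> move_arm([
  [0, 0, 0.006],
  [0, 0, 0.006],
  [0, 0, 0.004],
  [0, 0, 0.003],
  [0, 0, 0.002],
], jaw=[1, 1, 1, 1, 1], roll=[0, 0, 0, 0, 0])

```text
t: 10.6
eef_pos: [0.5334, -0.0139, 0.0407]
ee_rot: [-1.571, 0.0, -2.943]
force: [-2.5, 5.7, 2.7]
width: 0.0006
```

```bash
python3 go.py
```

```text
t 10.6 pos [ 0.5334 -0.0139  0.0407] rot [-1.5711  0.     -2.943 ] F [-2.46  5.72  2.7 ] w 0.0006 q [ 0.341  0.286 -0.498 -0.    -0.787 -0.143]
console mm [-39.92 -30.83  40.75] Fcons [-1.31  6.09  2.7 ]
```

>>> move_arm([
  [0, 0, 0.002],
  [0, 0, 0.002],
  [0, 0, 0],
], jaw=[1, 1, 1], roll=[0, 0, 0])

```text
t: 10.98
eef_pos: [0.5341, -0.0176, 0.0408]
ee_rot: [-1.571, -0.0, -2.943]
force: [-1.3, 2.9, 0.6]
width: 0.0003
```

```bash
python3 go.py
```

```text
t 10.975 pos [ 0.5341 -0.0176  0.0408] rot [-1.5710e+00 -1.0000e-04 -2.9426e+00] F [-1.29  2.87  0.62] w 0.0003 q [ 0.334  0.287 -0.496 -0.    -0.788 -0.135]
console mm [-39.92 -34.62  40.77] Fcons [-0.7   3.07  0.62]
```

Contact: 6 N rising off the notch, falling to 3 N toward the ridge, as described. Continuing.

>>> move_arm([
  [0, 0, 0.002],
  [0, 0, 0.002],
  [0, 0, 0.002],
  [0, 0, 0],
], jaw=[1, 1, 1, 1], roll=[0, 0, 0, 0])

```text
t: 11.48
eef_pos: [0.5355, -0.0239, 0.0407]
ee_rot: [-1.571, -0.0, -2.943]
force: [0.1, 0.2, 0.6]
width: 0.0002
```

```bash
python3 go.py
```

```text
t 11.475 pos [ 0.5355 -0.0239  0.0407] rot [-1.5706 -0.     -2.9429] F [0.12 0.24 0.63] w 0.0002 q [ 0.321  0.289 -0.493  0.    -0.788 -0.123]
console mm [-39.83 -41.09  40.74] Fcons [0.17 0.22 0.63]
```

>>> move_arm([
  [0, 0, 0.002],
  [0, 0, 0.002],
  [0, 0, 0.002],
  [0, 0, 0],
], jaw=[1, 1, 1, 1], roll=[0, 0, 0, 0])

```text
t: 11.98
eef_pos: [0.5366, -0.0291, 0.0408]
ee_rot: [-1.571, 0.0, -2.943]
force: [-2.0, 4.2, 0.6]
width: 0.0001
```

```bash
python3 go.py
```

```text
t 11.975 pos [ 0.5366 -0.0291  0.0408] rot [-1.5714e+00  2.0000e-04 -2.9428e+00] F [-1.96  4.19  0.64] w 0.0001 q [ 0.31   0.291 -0.49  -0.001 -0.79  -0.111]
console mm [-39.78 -46.34  40.77] Fcons [-1.11  4.49  0.64]
```

>>> move_arm([
  [0, 0, 0.002],
  [0, 0, 0.002],
  [0, 0, 0.002],
  [0, 0, 0],
], jaw=[1, 1, 1, 1], roll=[0, 0, 0, 0])

```text
t: 12.48
eef_pos: [0.5378, -0.0358, 0.0408]
ee_rot: [-1.57, -0.0, -2.943]
force: [-1.5, -0.6, 0.1]
width: 0.0002
```

```bash
python3 go.py; python3 ov.py b 0 14
```

```text
t 12.475 pos [ 0.5378 -0.0358  0.0408] rot [-1.5704e+00 -1.0000e-04 -2.9428e+00] F [-1.52 -0.56  0.06] w 0.0002 q [ 0.298  0.294 -0.486  0.    -0.791 -0.099]
console mm [-39.82 -53.21  40.76] Fcons [-1.6  -0.26  0.06]
```

View pics/osb.png

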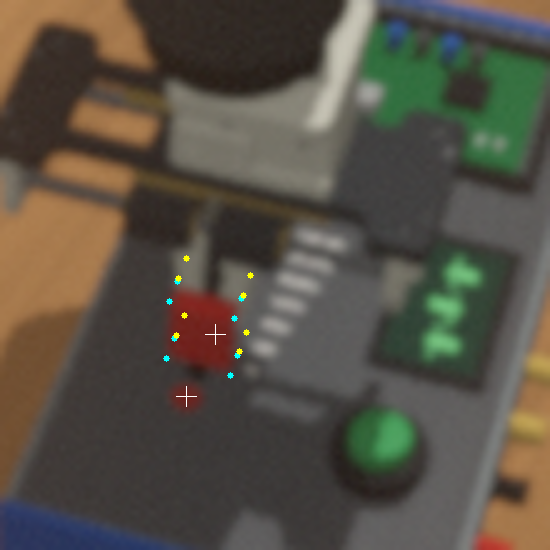

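The lever overlay fits travel ≈ 0. It has just snapped past the last ridge and the fist is free again. Now I'll close up to the home stop gently.

>>> move_arm([
  [0, 0, 0.002],
  [0, 0, 0.002],
  [0, 0, 0.001],
  [0, 0, 0],
], jaw=[1, 1, 1, 1], roll=[0, 0, 0, 0])

```text
t: 13.08
eef_pos: [0.5388, -0.0404, 0.0408]
ee_rot: [-1.571, -0.0, -2.943]
force: [-0.2, -0.1, 0.1]
width: 0.0005
```

```bash
python3 go.py
```

```text
t 13.075 pos [ 0.5388 -0.0404  0.0408] rot [-1.5708 -0.     -2.9428] F [-0.17 -0.09  0.14] w 0.0005 q [ 0.288  0.296 -0.484 -0.    -0.792 -0.089]
console mm [-39.79 -57.85  40.76] Fcons [-0.18 -0.05  0.14]
```

>>> move_arm([
  [0, 0, 0.001],
  [0, 0, 0],
], jaw=[1, 1], roll=[0, 0])

```text
t: 13.32
eef_pos: [0.5389, -0.041, 0.0408]
ee_rot: [-1.571, 0.0, -2.943]
force: [-1.4, 3.2, 0.4]
width: 0.0002
```

```bash
python3 go.py
```

```text
t 13.325 pos [ 0.5389 -0.041   0.0408] rot [-1.5712e+00  1.0000e-04 -2.9426e+00] F [-1.38  3.21  0.36] w 0.0002 q [ 0.287  0.296 -0.483 -0.001 -0.792 -0.087]
console mm [-39.76 -58.46  40.75] Fcons [-0.73  3.42  0.36]
```

>>> move_arm([
  [0, 0, 0.001],
  [0, 0, 0],
], jaw=[1, 1], roll=[0, 0])

```text
t: 13.58
eef_pos: [0.539, -0.0411, 0.0408]
ee_rot: [-1.572, 0.0, -2.943]
force: [-1.8, 8.6, 3.5]
width: 0.0009
```

```bash
python3 go.py
```

```text
t 13.575 pos [ 0.539  -0.0411  0.0408] rot [-1.5722e+00  3.0000e-04 -2.9427e+00] F [-1.79  8.57  3.53] w 0.0009 q [ 0.286  0.296 -0.482 -0.002 -0.792 -0.085]
console mm [-39.72 -58.59  40.79] Fcons [-0.1   8.76  3.53]
```

>>> move_arm([
  [0, 0, 0.0005],
  [0, 0, 0],
  [0, 0, 0],
], jaw=[1, 1, 1], roll=[0, 0, 0])

```text
t: 13.95
eef_pos: [0.539, -0.0411, 0.0408]
ee_rot: [-1.573, 0.0, -2.943]
force: [-5.6, 12.0, 3.4]
width: 0.0005
```

```bash
python3 go.py; python3 ov.py c 0
```

```text
t 13.95 pos [ 0.539  -0.0411  0.0408] rot [-1.5726e+00  3.0000e-04 -2.9426e+00] F [-5.57 12.01  3.42] w 0.0005 q [ 0.285  0.296 -0.482 -0.002 -0.793 -0.084]
console mm [-39.72 -58.64  40.8 ] Fcons [-3.14 12.86  3.42]
```

View pics/osc.png

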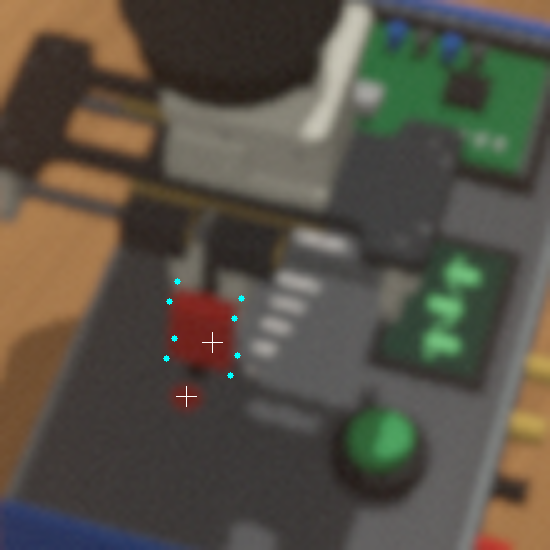

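The lever sits hard against the home stop: 12.9 N with no movement, TCP at console y = −58.6, and the overlay fits travel 0. Now back off, go up and over, and come down on the dot side.

>>> move_arm([
  [0, 0, -0.01],
  [0, -0.03, 0],
  [0, -0.035, 0],
  [0, 0, 0.025],
  [0, 0, 0.035],
], jaw=[1, 1, 1, 1, 1], roll=[0, 0, 0, 0, 0])

```text
t: 14.68
eef_pos: [0.5497, -0.0918, 0.1066]
ee_rot: [-1.57, 0.002, -2.941]
force: [0.8, -0.6, 0.3]
width: 0.0006
```

```bash
python3 go.py -40 -110 0.041; python3 ov.py d 0
```

```text
t 14.675 pos [ 0.5497 -0.0918  0.1066] rot [-1.5703e+00  1.5000e-03 -2.9408e+00] F [ 0.77 -0.6   0.3 ] w 0.0006 q [ 0.186  0.243 -0.375  0.001 -0.952  0.014]
console mm [ -39.06 -110.38  106.59] Fcons [ 0.64 -0.73  0.3 ]
target [ 0.54867241 -0.09156591  0.041     ] tool delta [ 0.001   0.0656 -0.0004]
```

View pics/osd.png

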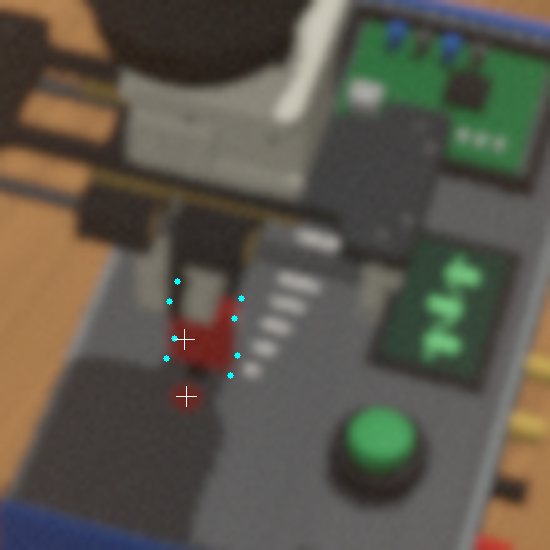

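Lever remains at home. Descending on the dot side, with about 20 mm of clearance.

>>> move_arm([
  [0, 0.02, 0],
  [0, 0.02, 0],
  [0, 0.015, 0],
  [0, 0.01, 0],
  [0, 0, 0],
], jaw=[1, 1, 1, 1, 1], roll=[0, 0, 0, 0, 0])

```text
t: 15.4
eef_pos: [0.5488, -0.0917, 0.0402]
ee_rot: [-1.571, -0.001, -2.942]
force: [-0.0, -0.1, -0.2]
width: 0.0008
```

```bash
python3 go.py; python3 ov.py e 0
```

```text
t 15.4 pos [ 0.5488 -0.0917  0.0402] rot [-1.5707e+00 -1.3000e-03 -2.9424e+00] F [-0.02 -0.07 -0.16] w 0.0008 q [ 0.186  0.32  -0.448  0.    -0.805  0.013]
console mm [ -39.93 -110.13   40.16] Fcons [-0.03 -0.07 -0.16]
```

View pics/ose.png

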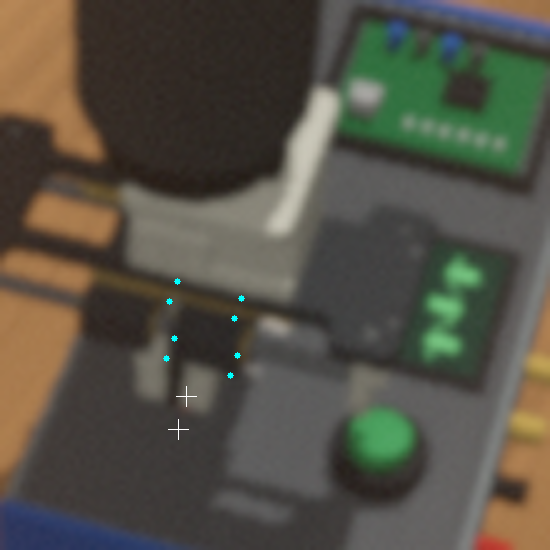

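Fist is down in front of the lever. Now pushing the other way (tool −z).

>>> move_arm([
  [0, 0, -0.005],
  [0, 0, -0.005],
  [0, 0, -0.004],
  [0, 0, -0.002],
  [0, 0, 0],
], jaw=[1, 1, 1, 1, 1], roll=[0, 0, 0, 0, 0])

```text
t: 16.12
eef_pos: [0.546, -0.0758, 0.0408]
ee_rot: [-1.571, 0.0, -2.942]
force: [-0.4, -0.2, -0.6]
width: 0.0
```

```bash
python3 go.py
```

```text
t 16.125 pos [ 0.546  -0.0758  0.0408] rot [-1.5708e+00  1.0000e-04 -2.9422e+00] F [-0.39 -0.24 -0.63] w 0.0 q [ 0.217  0.311 -0.46   0.    -0.8   -0.018]
console mm [-39.6  -94.06  40.82] Fcons [-0.43 -0.16 -0.63]
```

>>> move_arm([
  [0, 0, -0.001],
  [0, 0, -0.001],
  [0, 0, 0],
], jaw=[1, 1, 1], roll=[0, 0, 0])

```text
t: 16.5
eef_pos: [0.5456, -0.0743, 0.0407]
ee_rot: [-1.571, -0.0, -2.943]
force: [-0.1, -1.5, -1.7]
width: 0.0003
```

```bash
python3 go.py
```

```text
t 16.5 pos [ 0.5456 -0.0743  0.0407] rot [-1.5706e+00 -1.0000e-04 -2.9426e+00] F [-0.15 -1.5  -1.73] w 0.0003 q [ 0.221  0.31  -0.461  0.    -0.8   -0.022]
console mm [-39.67 -92.46  40.74] Fcons [-0.44 -1.44 -1.73]
```

>>> move_arm([
  [0, 0, -0.001],
  [0, 0, -0.001],
  [0, 0, 0],
], jaw=[1, 1, 1], roll=[0, 0, 0])

```text
t: 16.88
eef_pos: [0.5453, -0.0726, 0.0408]
ee_rot: [-1.57, -0.0, -2.943]
force: [1.5, -3.7, -1.2]
width: 0.0005
```

```bash
python3 go.py
```

```text
t 16.875 pos [ 0.5453 -0.0726  0.0408] rot [-1.5703e+00 -1.0000e-04 -2.9427e+00] F [ 1.51 -3.72 -1.17] w 0.0005 q [ 0.224  0.309 -0.462  0.001 -0.799 -0.026]
console mm [-39.67 -90.74  40.75] Fcons [ 0.76 -3.95 -1.17]
```

>>> move_arm([
  [0, 0, -0.001],
  [0, 0, -0.001],
  [0, 0, 0],
], jaw=[1, 1, 1], roll=[0, 0, 0])

```text
t: 17.25
eef_pos: [0.5448, -0.0699, 0.0407]
ee_rot: [-1.571, 0.0, -2.942]
force: [0.5, -1.6, -0.6]
width: 0.0001
```

```bash
python3 go.py
```

```text
t 17.25 pos [ 0.5448 -0.0699  0.0407] rot [-1.571   0.     -2.9425] F [ 0.53 -1.6  -0.62] w 0.0001 q [ 0.229  0.308 -0.464 -0.    -0.799 -0.03 ]
console mm [-39.64 -87.99  40.75] Fcons [ 0.21 -1.67 -0.62]
```

>>> move_arm([
  [0, 0, -0.001],
  [0, 0, -0.001],
  [0, 0, -0.001],
  [0, 0, 0],
], jaw=[1, 1, 1, 1], roll=[0, 0, 0, 0])

```text
t: 17.75
eef_pos: [0.5442, -0.0669, 0.0408]
ee_rot: [-1.571, 0.0, -2.942]
force: [1.1, -0.1, 0.2]
width: 0.0006
```

```bash
python3 go.py; python3 ov.py f 14
```

```text
t 17.75 pos [ 0.5442 -0.0669  0.0408] rot [-1.571   0.     -2.9424] F [ 1.1 -0.1  0.2] w 0.0006 q [ 0.235  0.307 -0.466 -0.    -0.798 -0.035]
console mm [-39.65 -84.94  40.77] Fcons [ 1.06 -0.31  0.2 ]
```

View pics/owf.png

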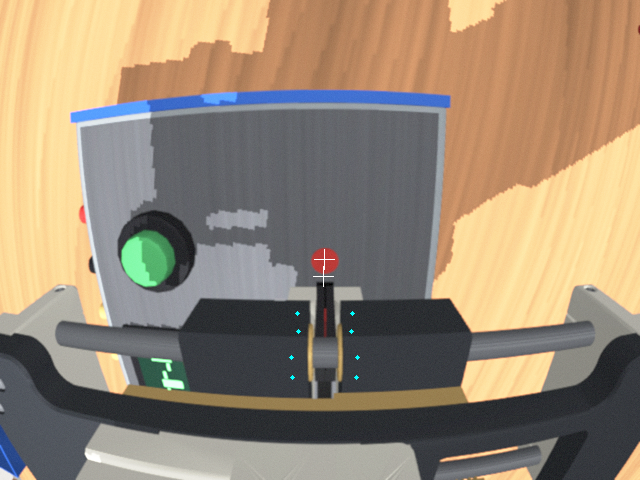

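View pics/osf.png

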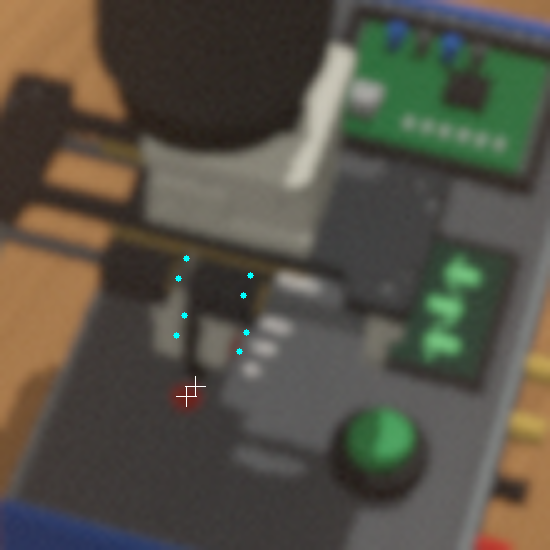

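Force dropped to zero at y ≈ −85, so that is click one. Next contact should come near −79, with the ridge near −72.

>>> move_arm([
  [0, 0, -0.002],
  [0, 0, -0.002],
  [0, 0, -0.002],
  [0, 0, -0.001],
  [0, 0, 0],
], jaw=[1, 1, 1, 1, 1], roll=[0, 0, 0, 0, 0])

```text
t: 18.48
eef_pos: [0.5429, -0.0605, 0.0408]
ee_rot: [-1.571, -0.0, -2.943]
force: [0.7, -1.5, 0.0]
width: 0.0005
```

```bash
python3 go.py
```

```text
t 18.475 pos [ 0.5429 -0.0605  0.0408] rot [-1.5705 -0.     -2.9425] F [ 0.68 -1.5   0.03] w 0.0005 q [ 0.248  0.304 -0.471  0.    -0.796 -0.049]
console mm [-39.7  -78.43  40.79] Fcons [ 0.37 -1.6   0.03]
```

>>> move_arm([
  [0, 0, -0.001],
  [0, 0, -0.001],
  [0, 0, -0.001],
  [0, 0, 0],
], jaw=[1, 1, 1, 1], roll=[0, 0, 0, 0])

```text
t: 18.98
eef_pos: [0.5423, -0.0576, 0.0408]
ee_rot: [-1.571, 0.0, -2.943]
force: [1.2, -3.6, -1.1]
width: 0.0004
```

```bash
python3 go.py
```

```text
t 18.975 pos [ 0.5423 -0.0576  0.0408] rot [-1.5706  0.     -2.9427] F [ 1.22 -3.56 -1.1 ] w 0.0004 q [ 0.254  0.303 -0.473  0.    -0.796 -0.055]
console mm [-39.7  -75.42  40.8 ] Fcons [ 0.5  -3.73 -1.1 ]
```

>>> move_arm([
  [0, 0, -0.001],
  [0, 0, -0.001],
  [0, 0, -0.001],
  [0, 0, 0],
], jaw=[1, 1, 1, 1], roll=[0, 0, 0, 0])

```text
t: 19.48
eef_pos: [0.5416, -0.0541, 0.0407]
ee_rot: [-1.571, 0.0, -2.942]
force: [-0.8, 0.9, 0.5]
width: 0.0007
```

```bash
python3 go.py
```

```text
t 19.475 pos [ 0.5416 -0.0541  0.0407] rot [-1.5711  0.     -2.9424] F [-0.83  0.91  0.54] w 0.0007 q [ 0.26   0.301 -0.475 -0.    -0.795 -0.061]
console mm [-39.7  -71.84  40.73] Fcons [-0.64  1.05  0.54]
```

Click two at y ≈ −72. The third should release near −58, and I must not pass about −53.

>>> move_arm([
  [0, 0, -0.002],
  [0, 0, -0.002],
  [0, 0, -0.002],
  [0, 0, -0.001],
  [0, 0, 0],
], jaw=[1, 1, 1, 1, 1], roll=[0, 0, 0, 0, 0])

```text
t: 20.1
eef_pos: [0.5403, -0.0475, 0.0408]
ee_rot: [-1.571, 0.0, -2.942]
force: [0.3, 0.6, 0.9]
width: 0.0003
```

```bash
python3 go.py
```

```text
t 20.1 pos [ 0.5403 -0.0475  0.0408] rot [-1.5708e+00  1.0000e-04 -2.9425e+00] F [0.31 0.64 0.92] w 0.0003 q [ 0.274  0.298 -0.479 -0.    -0.793 -0.075]
console mm [-39.7  -65.15  40.79] Fcons [0.43 0.57 0.92]
```

>>> move_arm([
  [0, 0, -0.001],
  [0, 0, -0.001],
  [0, 0, -0.001],
  [0, 0, 0],
], jaw=[1, 1, 1, 1], roll=[0, 0, 0, 0])

```text
t: 20.6
eef_pos: [0.5398, -0.0453, 0.0408]
ee_rot: [-1.57, -0.0, -2.943]
force: [1.1, -4.5, 0.0]
width: 0.0004
```

```bash
python3 go.py
```

```text
t 20.6 pos [ 0.5398 -0.0453  0.0408] rot [-1.5701 -0.     -2.9427] F [ 1.08 -4.52  0.02] w 0.0004 q [ 0.279  0.297 -0.481  0.001 -0.793 -0.081]
console mm [-39.74 -62.85  40.8 ] Fcons [ 0.18 -4.65  0.02]
```

>>> move_arm([
  [0, 0, -0.001],
  [0, 0, -0.001],
  [0, 0, -0.001],
  [0, 0, 0],
], jaw=[1, 1, 1, 1], roll=[0, 0, 0, 0])

```text
t: 21.1
eef_pos: [0.539, -0.0414, 0.0408]
ee_rot: [-1.571, 0.0, -2.942]
force: [0.1, -1.6, 0.4]
width: 0.0002
```

```bash
python3 go.py
```

```text
t 21.1 pos [ 0.539  -0.0414  0.0408] rot [-1.5711e+00  1.0000e-04 -2.9424e+00] F [ 0.05 -1.59  0.38] w 0.0002 q [ 0.286  0.296 -0.483 -0.    -0.792 -0.086]
console mm [-39.73 -58.91  40.76] Fcons [-0.26 -1.57  0.38]
```

Still 1.6 N of contact, just before the ridge. Two more millimetres.

>>> move_arm([
  [0, 0, -0.001],
  [0, 0, -0.001],
  [0, 0, 0],
], jaw=[1, 1, 1], roll=[0, 0, 0])

```text
t: 21.48
eef_pos: [0.5386, -0.0395, 0.0407]
ee_rot: [-1.571, -0.0, -2.942]
force: [-0.1, 0.2, 0.3]
width: -0.0
```

```bash
python3 go.py; python3 ov.py g 42 28
```

```text
t 21.475 pos [ 0.5386 -0.0395  0.0407] rot [-1.571  -0.     -2.9425] F [-0.06  0.23  0.31] w -0.0 q [ 0.29   0.295 -0.484 -0.    -0.792 -0.09 ]
console mm [-39.79 -56.99  40.72] Fcons [-0.02  0.24  0.31]
```

View pics/osg.png

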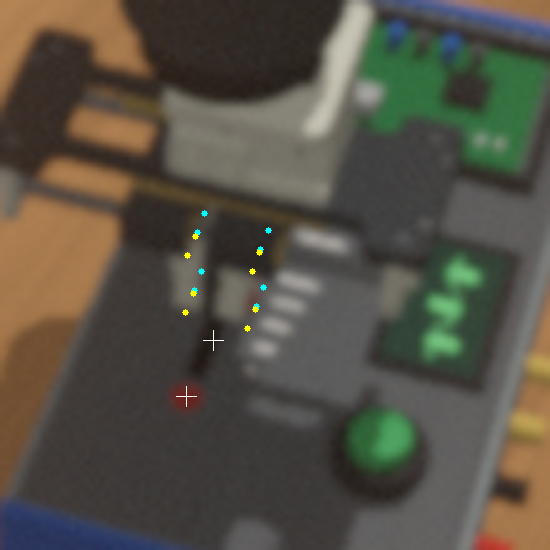

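Force gone at −57: click three. Backing off toward the dot side and lifting, then checking before the button.

>>> move_arm([
  [0, 0, 0.015],
  [0, -0.02, 0.005],
  [0, -0.04, 0],
  [-0.03, 0, 0.01],
  [-0.04, 0, 0.018],
], jaw=[1, 1, 1, 1, 1], roll=[0, 0, 0, 0, 0])

```text
t: 22.2
eef_pos: [0.6178, -0.0736, 0.1021]
ee_rot: [-1.571, 0.002, -2.942]
force: [1.1, 0.6, 0.2]
width: 0.0004
```

>>> move_arm([
  [-0.02, 0, 0],
  [0, 0, 0],
], jaw=[1, 1], roll=[0, 0])

```text
t: 22.45
eef_pos: [0.6372, -0.0698, 0.0999]
ee_rot: [-1.571, -0.001, -2.943]
force: [-0.8, -0.3, -0.2]
width: 0.0006
```

```bash
python3 go.py 50 -105 0.06; python3 ov.py h 42; python3 - <<'E'
from h import *
f=arm.grab_frame('top');cv2.imwrite('pics/top9.png',cv2.resize(f['pixels'][130:262,205:395],None,fx=4.2,fy=4.2,interpolation=cv2.INTER_CUBIC))
E
```

```text
t 22.45 pos [ 0.6372 -0.0698  0.0999] rot [-1.5708e+00 -8.0000e-04 -2.9433e+00] F [-0.81 -0.27 -0.16] w 0.0006 q [ 0.195  0.378 -0.193 -0.    -1.001  0.004]
console mm [  51.08 -105.79   99.88] Fcons [-0.85 -0.11 -0.16]
target [ 0.63599787 -0.06922168  0.06      ] tool delta [ 0.001   0.0399 -0.0008]
```

View pics/osh.png

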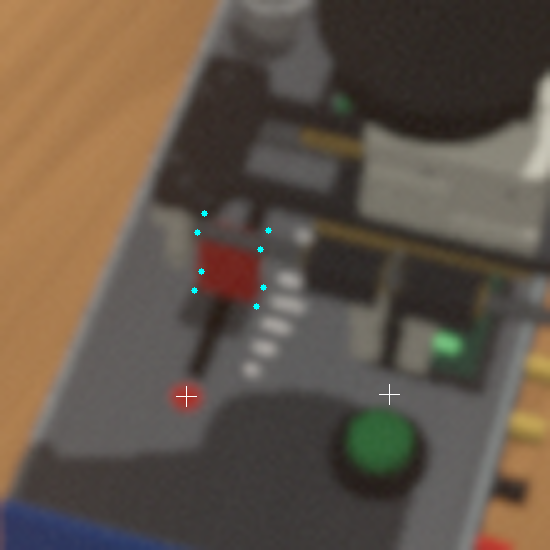

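View pics/owh.png

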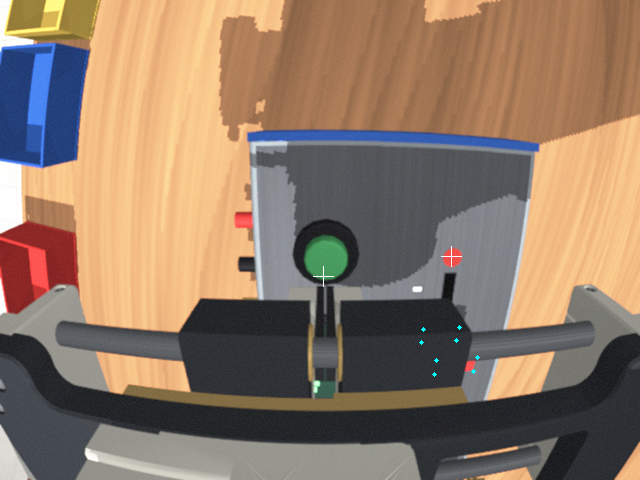

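View pics/top9.png

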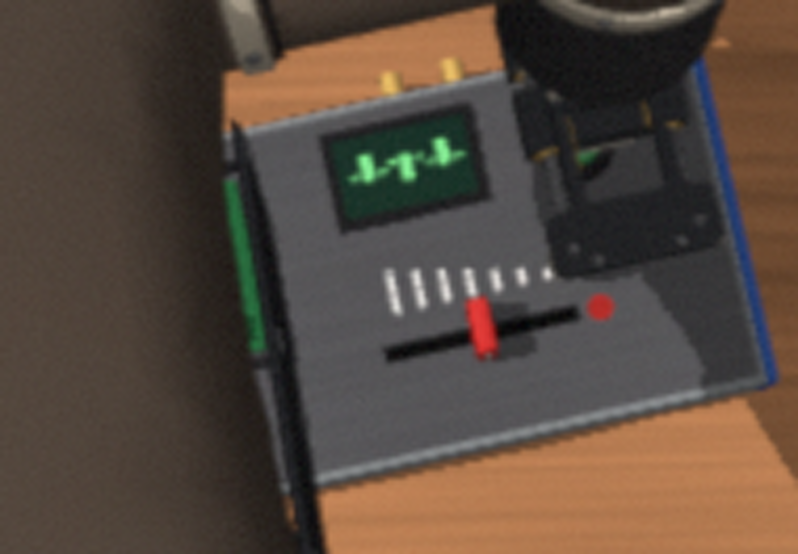

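The top view shows the lever on the fourth bar from the dot, which is the third notch, and the scene overlay fits 42 mm. The fist is over the button (wrist (325,255)). Descending onto it.

>>> move_arm([
  [0.001, 0.015, -0.001],
  [0, 0.015, 0],
  [0, 0.008, 0],
  [0, 0.004, 0],
  [0, 0, 0],
], jaw=[1, 1, 1, 1, 1], roll=[0, 0, 0, 0, 0])

```text
t: 23.22
eef_pos: [0.6351, -0.0683, 0.0584]
ee_rot: [-1.571, -0.001, -2.942]
force: [0.0, 0.4, -0.5]
width: 0.0005
```

```bash
python3 go.py
```

```text
t 23.225 pos [ 0.6351 -0.0683  0.0584] rot [-1.5707e+00 -5.0000e-04 -2.9424e+00] F [ 0.05  0.38 -0.51] w 0.0005 q [ 0.198  0.415 -0.242  0.    -0.914  0.001]
console mm [  49.34 -103.88   58.44] Fcons [ 0.12  0.36 -0.51]
```

>>> move_arm([
  [0, 0.002, 0],
  [0, 0.002, 0],
  [0, 0.002, 0],
  [0, 0.002, 0],
  [0, 0, 0],
], jaw=[1, 1, 1, 1, 1], roll=[0, 0, 0, 0, 0])

```text
t: 23.85
eef_pos: [0.6351, -0.0683, 0.0505]
ee_rot: [-1.571, -0.0, -2.943]
force: [-0.5, 0.3, 0.2]
width: 0.0007
```

```bash
python3 go.py; python3 - <<'E'
from h import *
f=arm.grab_frame('scene'); cv2.imwrite('pics/s10.png',cv2.resize(f['pixels'][200:320,300:420],None,fx=5,fy=5,interpolation=cv2.INTER_CUBIC))
E
```

```text
t 23.85 pos [ 0.6351 -0.0683  0.0505] rot [-1.5709e+00 -4.0000e-04 -2.9427e+00] F [-0.54  0.28  0.17] w 0.0007 q [ 0.198  0.423 -0.25  -0.    -0.898  0.001]
console mm [  49.26 -103.89   50.54] Fcons [-0.47  0.38  0.17]
```

View pics/s10.png

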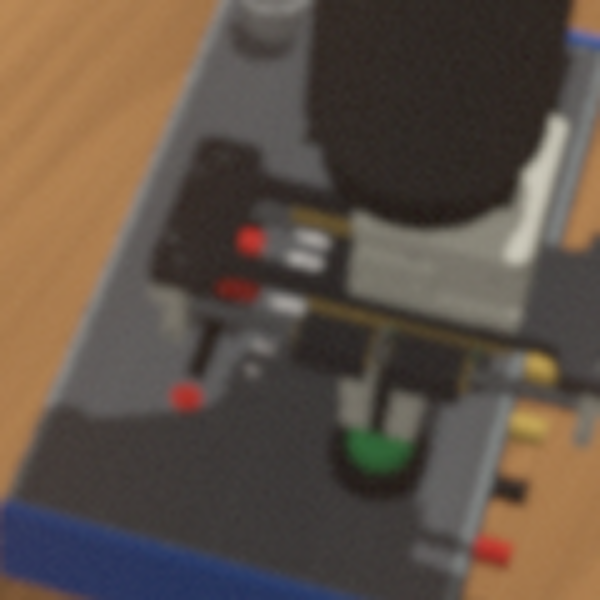

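>>> move_arm([
  [0, 0.002, 0],
  [0, 0.002, 0],
  [0, 0, 0],
], jaw=[1, 1, 1], roll=[0, 0, 0])

```text
t: 24.28
eef_pos: [0.635, -0.0683, 0.0465]
ee_rot: [-1.571, -0.0, -2.943]
force: [-0.3, -0.2, 0.5]
width: 0.0006
```

>>> move_arm([
  [0, 0.002, 0],
  [0, 0, 0],
  [0, 0, 0],
], jaw=[1, 1, 1], roll=[0, 0, 0])

```text
t: 24.65
eef_pos: [0.6352, -0.0683, 0.0448]
ee_rot: [-1.571, 0.0, -2.943]
force: [-0.4, 0.3, -0.3]
width: 0.0003
```

>>> move_arm([
  [0, 0.002, 0],
  [0, 0, 0],
  [0, 0, 0],
], jaw=[1, 1, 1], roll=[0, 0, 0])

```text
t: 25.02
eef_pos: [0.6351, -0.0682, 0.0427]
ee_rot: [-1.571, -0.0, -2.943]
force: [-0.1, -0.2, -1.2]
width: 0.0004
```

>>> move_arm([
  [0, 0.002, 0],
  [0, 0, 0],
  [0, 0, 0],
], jaw=[1, 1, 1], roll=[0, 0, 0])

```text
t: 25.4
eef_pos: [0.6353, -0.0683, 0.0409]
ee_rot: [-1.571, 0.0, -2.943]
force: [-0.8, 0.2, 2.3]
width: 0.0004
```

>>> move_arm([
  [0, 0.002, 0],
  [0, 0, 0],
  [0, 0, 0],
], jaw=[1, 1, 1], roll=[0, 0, 0])

```text
t: 25.78
eef_pos: [0.6353, -0.0683, 0.0389]
ee_rot: [-1.571, 0.0, -2.943]
force: [-0.4, 0.4, 2.5]
width: 0.0002
```

```bash
python3 go.py; python3 - <<'E'
from h import *
f=arm.grab_frame('scene'); cv2.imwrite('pics/s11.png',cv2.resize(f['pixels'][200:320,300:420],None,fx=5,fy=5,interpolation=cv2.INTER_CUBIC))
E
```

```text
t 25.775 pos [ 0.6353 -0.0683  0.0389] rot [-1.5708e+00  1.0000e-04 -2.9426e+00] F [-0.37  0.43  2.49] w 0.0002 q [ 0.198  0.436 -0.261  0.    -0.874  0.001]
console mm [  49.49 -103.91   38.87] Fcons [-0.28  0.49  2.49]
```

View pics/s11.png

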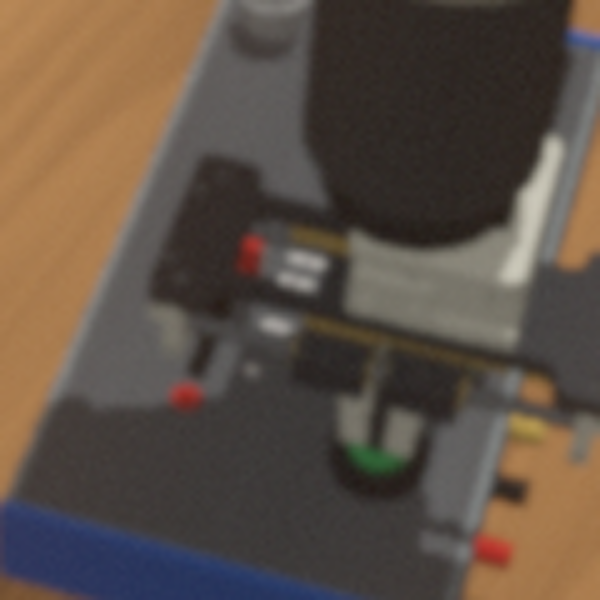

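Contact began near z = 0.041 and the button is giving (2.5 N). Pressing on to its bottom.

>>> move_arm([
  [0, 0.002, 0],
  [0, 0, 0],
  [0, 0, 0],
], jaw=[1, 1, 1], roll=[0, 0, 0])

```text
t: 26.2
eef_pos: [0.6353, -0.0683, 0.0369]
ee_rot: [-1.571, 0.0, -2.943]
force: [-1.0, 0.1, 4.8]
width: 0.0001
```

>>> move_arm([
  [0, 0.002, 0],
  [0, 0, 0],
  [0, 0, 0],
], jaw=[1, 1, 1], roll=[0, 0, 0])

```text
t: 26.58
eef_pos: [0.6354, -0.0683, 0.0363]
ee_rot: [-1.57, 0.001, -2.942]
force: [-5.2, 0.7, 15.3]
width: 0.0002
```

>>> move_arm([
  [0, 0.001, 0],
  [0, 0, 0],
  [0, 0, 0],
], jaw=[1, 1, 1], roll=[0, 0, 0])

```text
t: 26.95
eef_pos: [0.6355, -0.0683, 0.0362]
ee_rot: [-1.57, 0.001, -2.942]
force: [-7.9, 2.7, 21.8]
width: 0.0003
```

The button bottoms firmly: travel stops at z = 0.0362 and force rises from 4.8 N to 22 N. Releasing straight up.

>>> move_arm([
  [0, -0.01, 0],
  [0, -0.03, 0],
  [0, -0.05, 0],
  [0, -0.05, 0.02],
  [0, -0.04, 0.05],
], jaw=[1, 1, 1, 1, 1], roll=[0, 0, 0, 0, 0])

```text
t: 27.58
eef_pos: [0.6493, -0.1348, 0.2151]
ee_rot: [-1.571, 0.002, -2.94]
force: [2.5, -0.0, -0.2]
width: 0.0008
```

>>> move_arm([
  [0, 0, 0.05],
  [0, 0, 0.05],
  [0, 0, 0.05],
  [0, 0, 0],
  [0, 0, 0],
], jaw=[1, 1, 1, 1, 1], roll=[0, 0, 0, 0, 0])

```text
t: 28.2
eef_pos: [0.6781, -0.2828, 0.2117]
ee_rot: [-1.572, -0.001, -2.943]
force: [0.7, 0.0, -0.7]
width: 0.0008
```

```bash
python3 go.py; python3 ov.py z 42; python3 - <<'E'
from h import *
for n in ['scene','top']:
    f=arm.grab_frame(n)
    for t in ['lever_top','board','tin','cup','bowl','spool','start_button_top','pliers']:
        r=arm.landmark_of(f,t); print(n,t,[(np.round(k['position'],3),round(k['p'],2)) for k in r[:1]])
    cv2.imwrite(f'pics/{n}z.png',f['pixels'])
E
```

```text
t 28.2 pos [ 0.6781 -0.2828  0.2117] rot [-1.5717e+00 -1.2000e-03 -2.9435e+00] F [ 0.74  0.03 -0.74] w 0.0008 q [-0.131  0.451  0.188 -0.    -1.309  0.329]
console mm [  49.9  -322.65  211.71] Fcons [ 0.74 -0.11 -0.74]
scene lever_top []
scene board [(array([0.566, 0.14 , 0.049]), 0.52)]
scene tin [(array([ 0.264, -0.348,  0.002]), 0.19)]
scene cup [(array([0.586, 0.43 , 0.002]), 0.88)]
scene bowl [(array([ 0.292,  0.314, -0.001]), 0.49)]
scene spool [(array([ 0.396, -0.429, -0.003]), 0.6)]
scene start_button_top []
scene pliers [(array([ 0.263, -0.35 ,  0.   ]), 0.94)]
top lever_top []
top board [(array([0.57 , 0.146, 0.049]), 0.95)]
top tin [(array([0.472, 0.155, 0.047]), 0.53)]
top cup [(array([0.592, 0.428, 0.002]), 0.92)]
top bowl [(array([ 0.418,  0.435, -0.001]), 0.84)]
top spool [(array([ 0.394, -0.428,  0.002]), 0.67)]
top start_button_top []
top pliers [(array([ 0.262, -0.349, -0.001]), 0.92)]
```

View pics/osz.png

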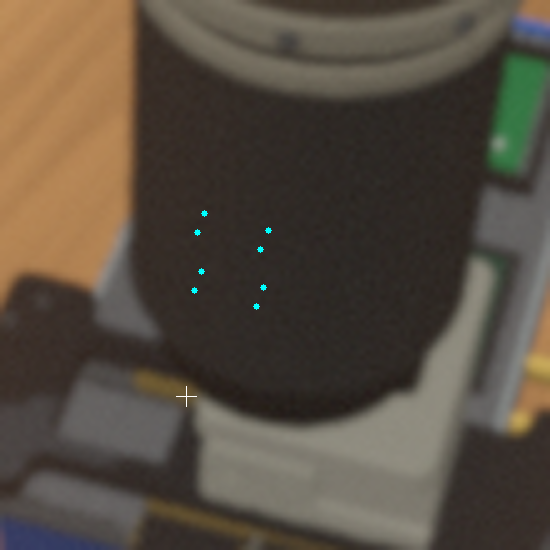

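View pics/topz.png

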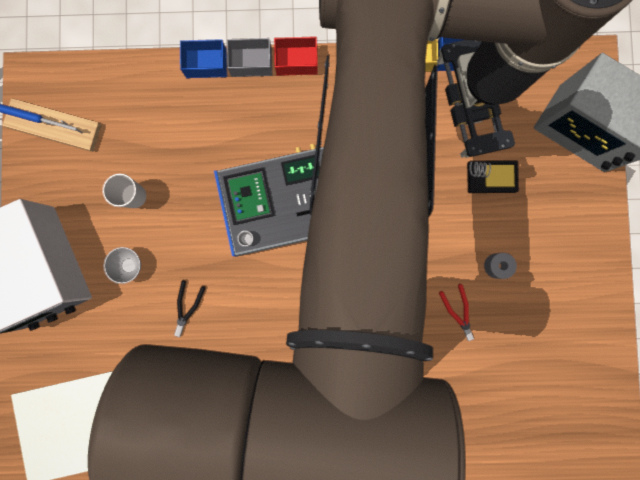

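The arm hides the tester, so I'll swing farther aside for a final look.

>>> move_arm([
  [0.04, -0.01, 0.03],
  [0.05, 0, 0.035],
  [0.05, 0, 0.035],
  [0.05, 0, 0.035],
  [0.05, 0, 0.035],
], jaw=[1, 1, 1, 1, 1], roll=[0, 0, 0, 0, 0])

```text
t: 29.82
eef_pos: [0.4754, -0.4981, 0.2231]
ee_rot: [-1.57, 0.0, -2.942]
force: [0.2, 0.0, -0.1]
width: 0.0003
```

>>> move_arm([
  [0.03, 0, 0.04],
  [0.03, 0, 0.04],
  [0, 0, 0],
  [0, 0, 0],
], jaw=[1, 1, 1, 1], roll=[0, 0, 0, 0])

```text
t: 30.32
eef_pos: [0.4336, -0.5872, 0.2225]
ee_rot: [-1.571, -0.0, -2.943]
force: [0.3, -0.7, -0.1]
width: 0.0003
```

```bash
python3 go.py; python3 ov.py y 42; python3 - <<'E'
from h import *
f=arm.grab_frame('top');cv2.imwrite('pics/topy.png',cv2.resize(f['pixels'][130:262,205:395],None,fx=4.2,fy=4.2,interpolation=cv2.INTER_CUBIC))
for n in ['scene','top']:
    f=arm.grab_frame(n)
    for t in ['lever_top','start_button_top','board','tin']:
        r=arm.landmark_of(f,t); print(n,t,[(np.round(k['position'],3),round(k['p'],2)) for k in r[:1]])
E
```

```text
t 30.325 pos [ 0.4336 -0.5872  0.2225] rot [-1.5712e+00 -1.0000e-04 -2.9434e+00] F [ 0.28 -0.68 -0.15] w 0.0003 q [-0.669  0.438  0.19  -0.    -1.324  0.867]
console mm [-248.96 -573.9   222.45] Fcons [ 0.14 -0.72 -0.15]
scene lever_top [(array([0.472, 0.151, 0.046]), 0.66)]
scene start_button_top [(array([ 0.636, -0.071,  0.075]), 0.59)]
scene board [(array([0.567, 0.145, 0.05 ]), 0.89)]
scene tin [(array([0.469, 0.151, 0.046]), 0.48)]
top lever_top [(array([ 0.532, -0.017,  0.094]), 0.44)]
top start_button_top [(array([ 0.636, -0.064,  0.074]), 0.46)]
top board [(array([0.57 , 0.146, 0.05 ]), 0.69)]
top tin [(array([0.468, 0.156, 0.047]), 0.77)]
```

View pics/osy.png

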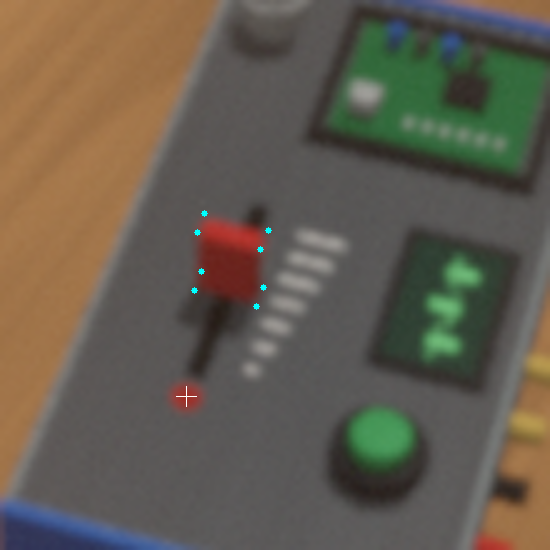

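View pics/topy.png

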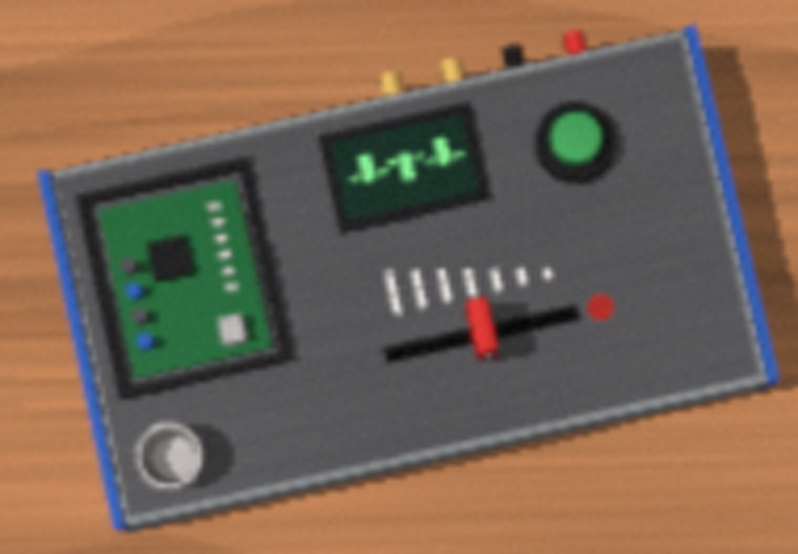

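The top view shows the lever on the fourth bar from the dot (third notch), the button back up, and the tin and board at the same pixels as at the start.

```bash
python3 -c "
from h import *
print(arm.job_done())"
```

```text
the job is handed in; nothing more can be done
None
```

I pushed the lever back to its home stop, moved it out through three clicks into the third notch, and then pressed the green button all the way down and released it. I handed the job in at about 31 s, with the arm clear of everything.

- **Home stop:** I pushed until the lever stopped moving at about 13 N.
- **Three clicks:** each was felt as a force rise (up to about 4–5 N in the readings) and then a drop to zero. I stopped pushing just past the third ridge, before the lever's third-notch position.
- **Button:** it gave way from about 2 N to 5 N, then hit bottom at 15–22 N after roughly 5 mm of measured travel. That is close to the 6 mm stated; I take it as fully down because the force rose sharply with no further travel.
- **Final pictures:** the lever sits at the fourth scale bar from the dot (the third notch, 42 mm). The button is back up, and the board and tin look unmoved. The network positions for the cup, bowl and spool matched the start in the top view.

**What disagreed:**
- The closed fingers end about 25–30 mm short of the reported TCP, so my first pass at the lever went over it without touching it. I saw this in the pictures and came in lower.
- In the last scene picture the network put the lever top on the tin. I ignored that, because the top view, the pictures and the forces all agreed on the third notch.
- I did not recheck the iron stand, cutters or pliers by position at the end.

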